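# Fit the camera to the photo port of a microscope head

### The arm

A 6-joint arm with a two-finger parallel gripper is mounted at the origin on the work surface. World frame = base frame: x ahead of the robot, y to its left, z up, the work surface at z = 0. Lengths are in m, angles in rad, forces in N, time in s.
With the tool pointing down it reaches from about 0.35 to 0.85 m from the base axis. Payload 8.1 kg.
Tool frame: the origin (TCP) lies at the very end of the fingers, on their centre line; the grasp point (between the pads) lies robot.grip_point_offset behind it (robot.grip_point_offset is the distance from the TCP to the grasp point, in m); z points along the fingers, y is the line along which they close (so a half turn about z gives the same grasp; the last joint's range is limited). The gripper opens to 93 mm and grips with 3 to 60 N. Pads are 15 mm wide; open, the fingers measure 128 mm over their backs; the gripper's body (75 mm by 188 mm) begins 65 mm behind the grasp point.
Start: joints at [1.258, 0.13, 1.488, -0, 1.523, -0.085], TCP at [0.135, 0.585, 0.194] pointing down, gripper open.
Joint ranges: [-2.96, 2.96], [-0.89, 2.26], [0.02, 2.5], [-1.34, 4.48], [0, 2.73], [-2.66, 2.66]. Speed limits (rad/s): [2.39, 2.39, 2.79, 3.14, 3.14, 3.14].

### API

Orientations are given as a rotation vector (axis times angle).
In Python, from plant import robot, eyes gives the robot as it stands. The module is installed in compiled form; this text tells all that it offers.
- The arm moves only by the tool apply_moves, never from a script. Its argument "steps" is one flat list of numbers, 7 for each row, row after row: the shift along the tool's x, y, z in units of 30 mm (1.0 is 30 mm), then the turn, a rotation vector about the tool's x, y, z in units of 6 degrees (1.0 is 6 degrees), then the opening in per cent of the stroke, from 0 (shut) to 100 (fully open). In form: [dx, dy, dz, ax, ay, az, fingers, dx, dy, dz, ax, ay, az, fingers, ...]. A call has 1 to 12 rows; each row shifts and turns the commanded pose from where the row before left it, along the tool's axes as they then stand; what a row does not reach is not made up. A row lasts 1/12 s, in which the tool goes at most 41.7 mm and 7.16 degrees, less where a joint would pass 70% of its speed; a pose out of reach is approached as far as the arm can. A call is refused whole if a number of a shift passes 1 or a number of a turn 1, either way. A call with a gripper value outside its range is refused whole. The fingers move at their own pace and stop on an object; "grip_force" is the grip in N (left out, the last holds). Time passes only in rows, so rows that do not move let the fingers close. It gives the time, the measured TCP pose, the force, the opening and the grip force at its end, in the units of the state.
- robot.read_state(): the state, without advancing time (a new reading comes with each control period).
- eyes.read_camera(name): name is "side" or "top"; returns the picture (384x512x3 uint8, red, green, blue); there is no depth.
- eyes.calibration(name): a dict with "K" (3x3 intrinsics, pixels), "R" (3x3) and "t" (3): a world point X has camera coordinates R X + t. Camera axes: x right, y down, z forward; pixel columns grow to the right and rows downward; lengths in m; the calibration is good to about 2 mm. A picture is of the moment at which its call begins. calibration takes no time and is no camera call.
- robot.close_job(): hands the job in; it is judged then, once.
Trained networks look in the newest picture that a camera, given by its name, has taken for a name from the list of things; names that differ only in an ending like _2 or _b are one class to them, and where a whole thing is asked for, a point or a joint stands for the part that bears it (a point fixed in the world has none). Each returns a list of dicts, best first, with "conf" (0 to 1); they miss things now and then, are a little off and sometimes report something else, mostly with a low value. They report only what shows in the picture. A call takes as long as a camera call. They do not tell look-alikes from the thing itself.
- eyes.search_frame(camera, thing): "rect" ([left, top, width, height] in pixels, round what is visible of it).
- eyes.place_of(camera, thing): "xy" ([column, row] in pixels: a listed point, or the origin of a listed thing).
The state is a dict: "t": time; "q": joint angles; "dq": joint speeds; "joint_torque": joint torques, N m; "tool_pos": TCP position; "orientation": TCP orientation; "force": force on the tool from outside, world axes, zero at the start; "wrist_torque": the same for the moment, N m; "opening": finger opening in m; "gripper_force": force on a finger pad.
Only numpy, scipy, OpenCV 4.12 (cv2) and the standard library are available. Lean on these libraries where they do the work, as an engineer would, in place of code of your own. Each camera call takes 0.05 s, during which the arm holds its last target. There are 200 camera calls.

### The job

The reducing sleeve stands started in the photo tube of the microscope head. Press it straight down until its collar sits flush on the tube all round, then take the eyepiece camera out of the rack and set it fully down in the sleeve, upright and without dropping it. Push the head's light rod fully in so that the light goes to the camera, and leave the other things on the desk where they are.

Things in the scene. Friction and masses are not known exactly. Their poses are not given: they have to be found in the camera images.
- head: The microscope head: white housing 118 x 96 mm, top 104 mm above the desk, fixed on a dark round holder 132 mm across. Origin on the desk under the photo tube's axis. z up, +y towards the light rod, -x towards its two black eyepieces, which slope up 30 degrees to a point 180 mm out from the tube's axis, 53 mm to each side and 160 mm above the desk.
- port_rim (a point): Centre of the top rim of the head's upright photo tube: 59 mm outside, 46 mm bore, 56 mm tall. The rim is 160 mm above the desk. Axes are those of the head.
- sleeve: Reducing sleeve: aluminium bushing, 100 g, 60 mm long; barrel 44 mm across, collar on top 62 mm across and 8 mm thick; a 34 mm hole right through opens to 40 mm at the top. Origin: centre of the collar's underside (the shoulder), z up. It starts upright in the tube, shoulder 14 to 18 mm above the rim; home, the shoulder lies on the rim.
- sleeve_top (a point): Centre of the collar's top face, 8 mm above the shoulder. Spring leaves in the tube rub on the barrel: pushing the sleeve down takes a steady 8 to 18 N until it bottoms, and it stays where it is left. Closed fingers could drop into its hole; opened 35 to 45 mm, their tips land on the collar at both sides.
- camera_grip (a point): Eyepiece camera: black cylinder 50 mm across, 62 mm tall, on an aluminium barrel 31 mm across, 40 mm long with a bevelled end; 140 to 240 g. This point: on its axis half-way up the black cylinder, 31 mm above its shoulder (the cylinder's underside), z up. It stands in a hole of the rack, shoulder on the rack's top.
- camera: The same camera; origin at the centre of its shoulder, 31 mm below camera_grip and 40 mm above the barrel's end. Fully down in the sleeve, this point lies on the collar's top face.
- rack: The fixed eyepiece rack: a wooden block 262 x 84 x 46 mm (its x, y, z) with three 36 mm holes 42 mm deep on its x axis, at -84, 0 and +84 mm. Origin at the centre of its underside. The camera and the two spare eyepieces stand in the holes in any order.
- light_rod (a joint): The light rod of the head, m: 0 = pushed fully in, up to 0.020 = pulled out. It starts 13 to 20 mm out, slides along the head's y axis (positive y = out), needs about 3 N and stays where it is left.
- rod_knob (a point): Centre of the outer end face of the light rod's black knob (20 mm across, 16 mm long, 78 mm above the desk, on an 8 mm rod). With the rod fully in it lies 94 mm from the tube's axis along the head's +y and 5 mm towards the eyepieces.
- eyepiece_a: Spare eyepiece, black, 42 mm across with a rubber cup, 42 mm tall above the rack, in one of its places. Origin on its axis at the rack's top. Leave it.
- eyepiece_b: The other spare eyepiece, 45 mm across and 50 mm tall above the rack. Origin on its axis at the rack's top. Leave it.
- dust_plug: Black plastic plug of the photo tube, 56 mm across, 26 mm tall, standing on the desk behind the head. Origin at the centre of its underside. Leave it.
- oil_bottle: Small brown bottle, 38 mm across, 85 mm tall. Origin at the centre of its underside. Leave it.
- jar: Empty white specimen cup, 60 mm across, 62 mm tall. Origin at the centre of its underside. Leave it.
- slide_box: Closed blue slide box with a white lid, 177 x 90 x 34 mm. Origin at the centre of its underside. Leave it.
- screwdriver: Black-handled screwdriver, 170 mm long, 26 mm thick, lying flat. Origin at its middle on the desk, x along it. Leave it.
There are look-alikes about, which are no part of the job. Leave any red or turquoise look-alike of the camera alone. What is shaped like the sleeve but blue is not meant.

How it is judged:
On the way, in this order (a step that is already met when the one before it is completed fails the run):
1. the sleeve is pressed home: its shoulder within 1.5 mm of the tube's rim, the sleeve upright in the tube (z of sleeve in the frame of port_rim below 0.0015 m and horizontal distance between sleeve and port_rim below 0.003 m and angle between sleeve's own z axis and vertical below 0.035 rad), for 0.2 s.
2. the camera is fully down in the sleeve (z of camera_grip in the frame of sleeve below 0.041 m and horizontal distance between camera_grip and sleeve below 0.006 m), for 0.2 s.
At the end, for the whole second after the job is handed in: The sleeve's shoulder lies within 1.5 mm of the photo tube's rim and the sleeve is upright; the camera stands upright in the sleeve with its shoulder within 2 mm of the collar; the light rod is within 2 mm of fully in (all of step 1 and all of step 2 and angle between camera_grip's own z axis and vertical below 0.06 rad and value of joint light_rod below 0.002 m); the robot touches nothing.
It fails at once if the camera is dropped at the tube (falls faster than 1 m/s, about 50 mm of free fall) (horizontal distance between camera_grip and port_rim below 0.04 m and contact force between the fingers and camera below 0.1 N and linear speed of camera above 1 m/s).
It fails at once if a spare eyepiece is moved more than 20 mm (distance of any of eyepiece_a, eyepiece_b from where it was at the start of the episode above 0.02 m).
It fails at once if the dust plug, bottle, specimen cup, slide box or screwdriver is moved more than 30 mm (distance of any of dust_plug, oil_bottle, jar, slide_box, screwdriver from where it was at the start of the episode above 0.03 m).
It also fails if it takes over 72 s, if anything falls off the work surface, if the arm or the gripper's body presses on something with over 40 N, if the wrist force passes 120 N, or if a joint passes its speed limit or range.

## Working session

There is one attempt and no reset: what is moved stays moved. The work goes in short steps, Python scripts to look and compute and a tool call to move; the robot and the scene stay as the last step left them, time stands still between calls to the robot, and variables do not carry over. Pictures are saved under pics/ and viewed, at most 10 in all, crops included, and the job is handed in when it is done.

Besides the shell and the picture viewer there is one more tool, called after "Emit:" as name(argument=value, ...) on one line, values as JSON. apply_moves: Moves the arm, as the interface text tells. Its arguments: {"type":"object","properties":{"steps":{"type":"array"},"grip_force":{"type":"number"}},"required":["steps"]}

```bash
mkdir -p pics
cat > h.py <<'E'
import numpy as np, cv2
from plant import robot, eyes
from scipy.spatial.transform import Rotation as Ro
C={n:eyes.calibration(n) for n in("side","top")}
def proj(n,X):
    c=C[n];p=c["K"]@(c["R"]@np.array(X,float)+c["t"]);return p[:2]/p[2]
def atz(n,uv,z):
    c=C[n];d=c["R"].T@np.linalg.solve(c["K"],[uv[0],uv[1],1]);o=-c["R"].T@c["t"]
    return o+d*(z-o[2])/d[2]
def tri(a,b):
    A=[];
    for n,uv in(("side",a),("top",b)):
        c=C[n];P=c["K"]@np.c_[c["R"],c["t"]];A+=[uv[0]*P[2]-P[0],uv[1]*P[2]-P[1]]
    v=np.linalg.svd(np.array(A))[2][-1];return v[:3]/v[3]
def snap(n,f,crop=None,s=1):
    im=eyes.read_camera(n)
    if crop: x,y,w,h=crop;im=im[y:y+h,x:x+w]
    cv2.imwrite(f"pics/{f}.png",cv2.resize(im[:,:,::-1],None,fx=s,fy=s))
E
python3 - <<'E'
from h import *
snap("side","s0",s=1.5);snap("top","t0",s=1.5)
s=robot.read_state();print(s["t"],s["tool_pos"],s["orientation"],s["opening"],robot.grip_point_offset)
for n in C: print(n,-C[n]["R"].T@C[n]["t"])
for t in["port_rim","sleeve_top","camera_grip","rod_knob","rack","head","eyepiece_a"]:
  for n in C:
    print(t,n,[(np.round(d["xy"],1).tolist(),round(d["conf"],2)) for d in eyes.place_of(n,t)][:4])
E
```

```text
0.1 [0.13532652 0.58397177 0.19259731] [-3.57027880e-01 -3.12090936e+00  2.56724863e-03] 0.09292795165448321 0.0188
side [0.32872549 0.57957254 0.93944157]
top [ 0.44937172 -0.0297683   1.2455512 ]
port_rim side [([225.9, 231.0], 0.71), ([247.6, 161.2], 0.29)]
port_rim top [([211.8, 202.2], 0.81)]
sleeve_top side [([227.0, 225.9], 0.89), ([167.1, 253.3], 0.6), ([196.5, 276.6], 0.32)]
sleeve_top top [([200.6, 155.1], 0.58), ([209.9, 198.3], 0.51)]
camera_grip side [([209.8, 155.3], 0.84), ([244.8, 163.2], 0.66), ([229.4, 142.2], 0.56)]
camera_grip top [([317.2, 149.6], 0.8), ([346.4, 156.0], 0.61), ([318.3, 189.2], 0.57)]
rod_knob side [([200.3, 278.0], 0.52)]
rod_knob top [([177.3, 191.0], 0.45)]
rack side []
rack top [([310.5, 213.8], 0.73)]
head side [([232.0, 260.3], 0.66), ([197.7, 278.3], 0.52), ([227.0, 228.7], 0.29), ([337.3, 166.8], 0.2)]
head top [([214.0, 207.0], 0.8)]
eyepiece_a side [([290.1, 189.0], 0.76), ([265.2, 177.1], 0.65)]
eyepiece_a top [([307.6, 211.0], 0.56), ([306.1, 239.5], 0.52)]
```

View pics/s0.png

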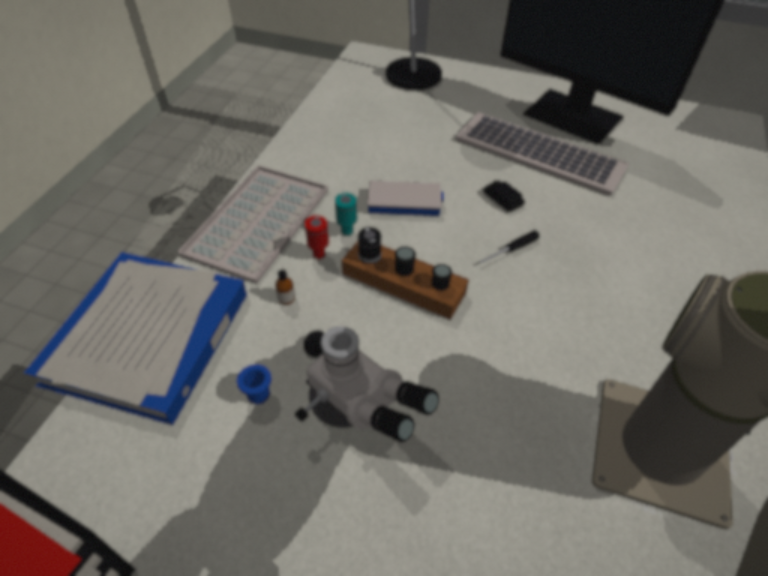

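View pics/t0.png

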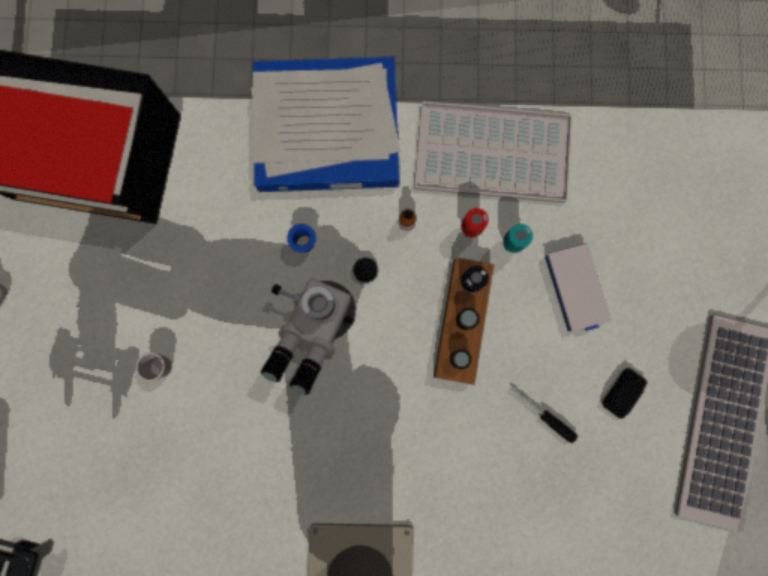

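The pictures show the sleeve at side (227,227) and top (211,200), and the camera in the rack's far hole at side (246,160) and top (316,185). The rod knob is at side (201,276) and top (184,193). Red and turquoise decoys stand behind the rack, and the blue sleeve decoy is left of the head.

Run:
```python
from h import *
p=lambda *a:print(*[np.round(x,4) if not isinstance(x,str) else x for x in a])
for t,a,b in[("sleeve_top",(227,225.9),(209.9,198.3)),("rim",(225.9,231),(211.8,202.2)),("cam",(244.8,163.2),(318.3,189.2)),("camtop",(246,155),(317,183)),("knob",(200.5,277),(184,193)),
 ]: p(t,tri(a,b))
p("sl side",atz("side",(227,225.9),.184),"top",atz("top",(209.9,198.3),.184))
p("cam side",atz("side",(244.8,163.2),.077),"top",atz("top",(318.3,189.2),.077))
p("knob side",atz("side",(200.5,277),.078),"top",atz("top",(184,193),.078))
for r in [(308,240),(311.5,212)]: p("ep top",atz("top",r,.09))
p("rack ends",*[atz("top",(np.array(q)/1.5),.046)[:2] for q in[(456,259),(494,263),(474,384),(434,379)]])
p("eyepieces",*[atz("top",(np.array(q)/1.5),.155)[:2] for q in[(272,370),(300,383)]])
for n in("side","top"):
  for t in("sleeve","camera","light_rod","rack"):
    p(n,t,str([(np.round(d["rect"]).tolist(),round(d["conf"],2)) for d in eyes.search_frame(n,t)][:4]))
snap("top","t1",(150,150,200,120),4); snap("side","s1",(160,130,160,170),3.5)
```

```text
sleeve_top [0.5635 0.0909 0.1828]
rim [0.5613 0.0895 0.1587]
cam [ 0.625  -0.2341  0.0674]
camtop [ 0.6276 -0.2245  0.1133]
knob [0.596  0.1868 0.0721]
sl side [0.5596 0.0911 0.184 ] top [0.567  0.0917 0.184 ]
cam side [ 0.6302 -0.2236  0.077 ] top [ 0.6149 -0.2345  0.077 ]
knob side [0.5958 0.1897 0.078 ] top [0.5936 0.1852 0.078 ]
ep top [ 0.4559 -0.201   0.09  ]
ep top [ 0.5418 -0.2114  0.09  ]
rack ends [ 0.6723 -0.1936] [ 0.6653 -0.2756] [ 0.4065 -0.233 ] [ 0.4152 -0.1488]
eyepieces [0.4289 0.1721] [0.4054 0.1177]
side sleeve [([155.0, 243.0, 27.0, 26.0], 0.91)]
side camera [([206.0, 144.0, 11.0, 29.0], 0.88), ([224.0, 129.0, 13.0, 31.0], 0.71), ([238.0, 150.0, 16.0, 25.0], 0.68), ([245.0, 119.0, 52.0, 26.0], 0.47)]
side light_rod []
side rack [([225.0, 166.0, 89.0, 47.0], 0.85), ([202.0, 219.0, 12.0, 20.0], 0.22)]
top sleeve [([201.0, 191.0, 24.0, 21.0], 0.81), ([190.0, 151.0, 21.0, 14.0], 0.73)]
top camera [([305.0, 139.0, 21.0, 22.0], 0.72), ([337.0, 149.0, 18.0, 16.0], 0.5), ([307.0, 179.0, 19.0, 15.0], 0.49)]
top light_rod [([182.0, 192.0, 10.0, 6.0], 0.39)]
top rack [([291.0, 170.0, 39.0, 82.0], 0.62)]
```

View pics/t1.png

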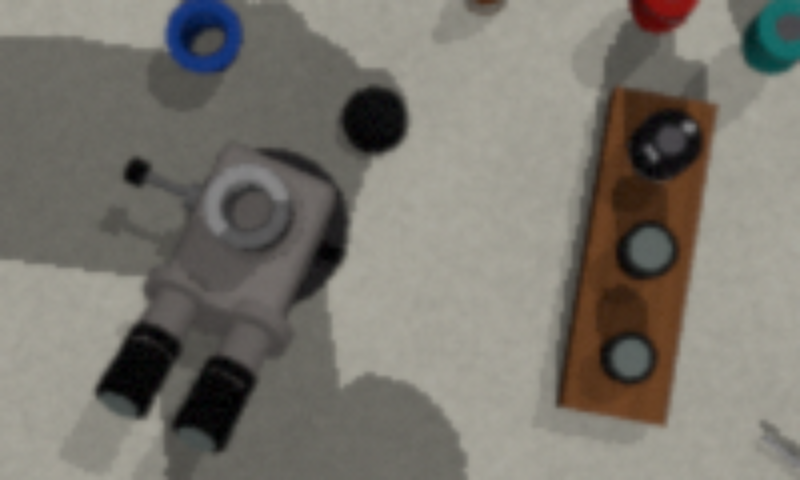

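View pics/s1.png

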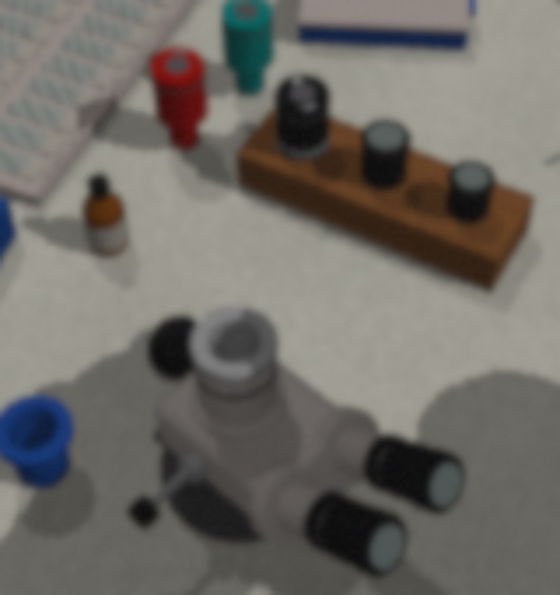

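The close crops confirm the layout: collar centre at top (212,202) and side (227,228), camera top face at top (317,185) and side (246.6,155). The two eyepieces stand in the other rack holes. I'll start moving towards the tube.

Emit:
apply_moves(steps=[-0.8,-0.58,-0.8,0,0,0,43,-0.8,-0.58,-0.8,0,0,0,43,-0.8,-0.58,-0.4,0,0,0,43,-0.8,-0.58,0,0,0,0,43,-0.8,-0.58,0,0,0,0,43,-0.8,-0.58,0,0,0,0,43,-0.8,-0.58,0,0,0,0,43,-0.8,-0.58,0,0,0,0,43,-0.8,-0.58,0,0,0,0,43,-0.8,-0.58,0,0,0,0,43,-0.8,-0.58,0,0,0,0,43,-0.8,-0.58,0,0,0,0,43], grip_force=30)

```text
t: 2.3
tool_pos: [0.3697, 0.3149, 0.2538]
orientation: [0.357, 3.121, 0.001]
force: [0.4, 0.7, -0.5]
opening: 0.0397
gripper_force: 0.0
```

```bash
cat >> h.py <<'E'
def go(x,y,z=None,yaw=None):
    s=robot.read_state();R=Ro.from_rotvec(s["orientation"]).as_matrix();p=s["tool_pos"]
    d=np.array([x,y,p[2] if z is None else z])-p
    cy=np.arctan2(R[1,1],R[0,1])
    print("tcp",p.round(4),"yaw_y",cy.round(4),"tilt",R[:,2].round(3),"F",np.round(s["force"],1),"op",round(s["opening"],4),"t",s["t"],"q6",round(s["q"][5],2))
    print("tool shift units",(R.T@d/.03).round(2), "turn units", None if yaw is None else round(-np.degrees(yaw-cy)/6,2))
E
python3 - <<'E'
from h import *
a=tri((226.9,227.7),(212,201.7));print("sl",a)
print(atz("side",(226.9,227.7),.184),atz("top",(212,201.7),.184))
print("cam",tri((246.6,155.1),(317,185)),atz("side",(246.6,155.1),.108),atz("top",(317,185),.108))
print("red,turq",atz("top",(317,148),.1),atz("top",(345,158),.1))
go(a[0],a[1],.21,-.368)
E
```

```text
sl [0.5603257  0.0872985  0.17064272]
[0.5577908 0.0961082 0.184    ] [0.55744717 0.08542708 0.184     ]
cam [ 0.62323925 -0.2238024   0.11450987] [ 0.62640076 -0.23001862  0.108     ] [ 0.62339922 -0.22511398  0.108     ]
red,turq [ 0.74101304 -0.22626472  0.1       ] [ 0.71124466 -0.31332171  0.1       ]
tcp [0.3697 0.3149 0.2538] yaw_y 1.3431 tilt [ 0.  0. -1.] F [ 0.4  0.7 -0.5] op 0.0397 t 2.3 q6 -0.74
tool shift units [-7.9  -5.96  1.46] turn units 16.34
```

Emit:
apply_moves(steps=[-0.8,-0.6,0,0,0,0,43,-0.8,-0.6,0,0,0,0,43,-0.8,-0.6,0,0,0,0,43,-0.8,-0.6,0,0,0,0,43,-0.8,-0.6,0,0,0,0,43,-0.8,-0.6,0,0,0,0,43,-0.8,-0.6,0,0,0,0,43,-0.8,-0.6,0,0,0,0,43,-0.8,-0.6,0,0,0,0,43,-0.7,-0.56,0,0,0,0,43,0,0,0,0,0,0.9,43,0,0,0,0,0,0.9,43])

```text
t: 3.3
tool_pos: [0.5601, 0.0867, 0.2531]
orientation: [-0.659, -3.071, 0.0]
force: [0.6, 0.5, 0.3]
opening: 0.0399
gripper_force: 0.0
```

Emit:
apply_moves(steps=[0,0,0,0,0,1,43,0,0,0,0,0,1,43,0,0,0,0,0,1,43,0,0,0,0,0,1,43,0,0,0,0,0,1,43,0,0,0,0,0,1,43,0,0,0,0,0,1,43,0,0,0,0,0,1,43,0,0,0,0,0,1,43,0,0,0,0,0,1,43,0,0,0,0,0,1,43,0,0,0,0,0,1,43])

```text
t: 4.3
tool_pos: [0.5594, 0.0883, 0.2536]
orientation: [2.337, 2.099, -0.0]
force: [0.3, 0.4, 0.7]
opening: 0.0401
gripper_force: 0.0
```

Run:
```python
from h import *
go(.559,.089,.215,-.368)
p=robot.read_state()["tool_pos"]
print([proj(n,p).round(1) for n in C])
snap("side","s2",(170,160,140,150),4)
for n in C:
  print(n,[(np.round(d["xy"],1).tolist(),round(d["conf"],2)) for d in eyes.place_of(n,"sleeve_top")][:3])
```

```text
tcp [0.5594 0.0883 0.2536] yaw_y -0.1073 tilt [ 0. -0. -1.] F [0.3 0.4 0.7] op 0.0401 t 4.3 q6 0.17
tool shift units [ 0.02 -0.01  1.29] turn units 2.49
[array([226.3, 207.3]), array([208.2, 198.2])]
side [([167.7, 252.2], 0.85), ([225.0, 228.7], 0.8)]
top [([200.0, 155.9], 0.67), ([209.5, 201.0], 0.52)]
```

View pics/s2.png

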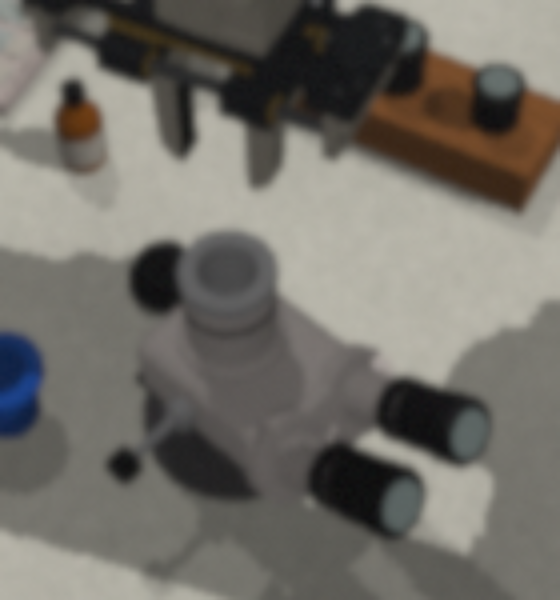

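The side view shows the collar centre at (227,227) with the open fingertips above it at about (225,203). I'll finish the turn, come down to just above the collar and compare the two there.

Emit:
apply_moves(steps=[0,0,0.4,0,0,0.9,43,0,0,0.4,0,0,0.8,43,0,0,0.4,0,0,0.8,43,0,0,0.4,0,0,0,43,0,0,0,0,0,0,43])

```text
t: 4.87
tool_pos: [0.5578, 0.0883, 0.2024]
orientation: [-2.58, -1.788, 0.006]
force: [-0.5, 0.6, -0.7]
opening: 0.0398
gripper_force: 0.0
```

Run:
```python
from h import *
go(.559,.089,.2,-.368)
s=robot.read_state();p=s["tool_pos"]
print([proj(n,p).round(1) for n in C])
a=eyes.read_camera("side")[170:270,180:280,::-1];b=eyes.read_camera("top")[150:250,160:260,::-1]
cv2.imwrite("pics/c3.png",np.hstack([cv2.resize(a,(400,400),interpolation=3),cv2.resize(b,(400,400),interpolation=3)]))
```

```text
tcp [0.5578 0.0883 0.2024] yaw_y -0.3588 tilt [-0.004 -0.    -1.   ] F [-0.5  0.6 -0.7] op 0.0398 t 4.8667 q6 0.42
tool shift units [0.04 0.03 0.08] turn units 0.09
[array([227.8, 220.7]), array([210.3, 200.8])]
```

View pics/c3.png

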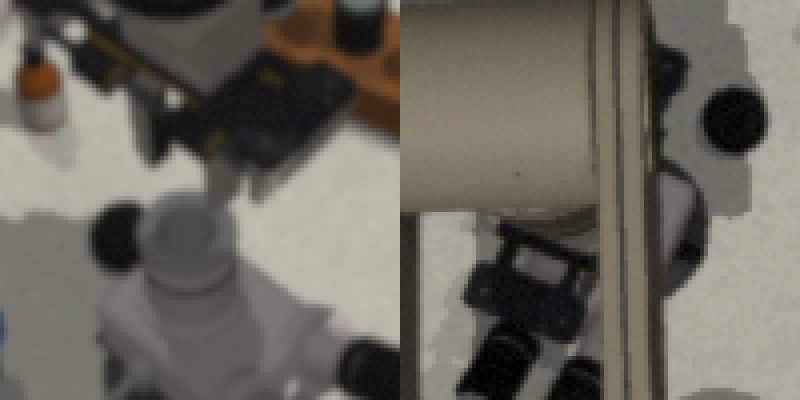

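The side crop shows the collar centre at about (227.5,226) with the tips just above and behind it. In the top view the arm hides the collar. I'll find the collar by touch, descending slowly.

Emit:
apply_moves(steps=[0,0,0.15,0,0,0,43,0,0,0.15,0,0,0,43,0,0,0.15,0,0,0,43,0,0,0.1,0,0,0,43,0,0,0,0,0,0,43])

```text
t: 5.38
tool_pos: [0.5589, 0.0883, 0.1881]
orientation: [-2.586, -1.783, 0.002]
force: [0.0, 0.7, -0.4]
opening: 0.04
gripper_force: 0.0
```

Run:
```python
from h import *
go(.559,.089,.168,-.368);print(robot.read_state()["wrist_torque"])
p=robot.read_state()["tool_pos"]
u=np.array([np.cos(.36),-np.sin(.36),0])
print([proj("side",p+k*u).round(1) for k in(-.029,0,.029)])
r=lambda c,R:np.round([proj("side",c+R*np.array([np.cos(a),np.sin(a),0])) for a in np.arange(4)*np.pi/2],1).tolist()
print(r(np.array([.559,.089,.184]),.031))
im=eyes.read_camera("side")[185:255,195:265,::-1]
cv2.imwrite("pics/c4.png",cv2.resize(im,(560,560),interpolation=2))
```

```text
tcp [0.5589 0.0883 0.1881] yaw_y -0.3635 tilt [-0.001 -0.    -1.   ] F [ 0.   0.7 -0.4] op 0.04 t 5.3833 q6 0.43
tool shift units [ 0.02 -0.    0.67] turn units 0.04
[-0.09730542  0.07134475 -0.01721472]
[array([236.6, 230.5]), array([227.6, 224.1]), array([218.9, 217.8])]
[[215.7, 221.8], [222.7, 235.3], [239.5, 228.9], [232.2, 215.7]]
```

View pics/c4.png

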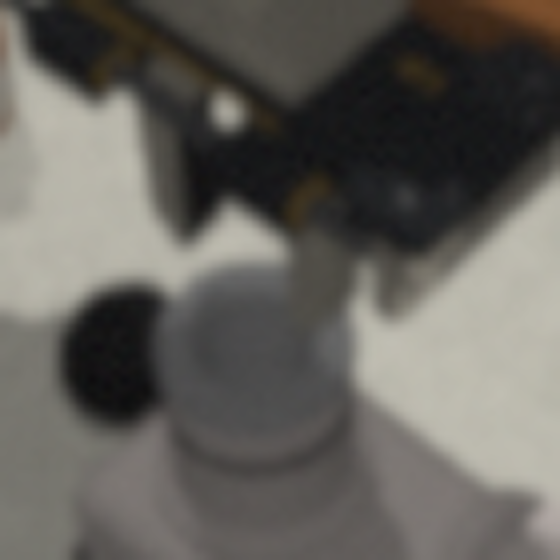

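The picture shows the tips at side (218,215) and (234,226), and the collar centre at about (227,228). That leaves it open whether the tips are too high or too far back. A light touch and the wrist moment will tell.

Emit:
apply_moves(steps=[0,0,0.06,0,0,0,43,0,0,0.06,0,0,0,43,0,0,0.06,0,0,0,43,0,0,0,0,0,0,43])

```text
t: 5.77
tool_pos: [0.5592, 0.0883, 0.1832]
orientation: [-2.587, -1.783, 0.001]
force: [1.3, 0.2, -0.2]
opening: 0.0403
gripper_force: 0.0
```

Run:
```python
from h import *
go(.559,.089,.168,-.368);print(robot.read_state()["wrist_torque"])
```

```text
tcp [0.5592 0.0883 0.1832] yaw_y -0.3639 tilt [-0. -0. -1.] F [ 1.3  0.2 -0.2] op 0.0403 t 5.7667 q6 0.43
tool shift units [ 0.02 -0.01  0.51] turn units 0.04
[-0.1449693   0.06273714 -0.01306868]
```

Emit:
apply_moves(steps=[0,0,0.06,0,0,0,43,0,0,0.06,0,0,0,43,0,0,0,0,0,0,43])

```text
t: 6.02
tool_pos: [0.5592, 0.0883, 0.1796]
orientation: [-2.587, -1.783, 0.001]
force: [-0.8, 0.1, -0.2]
opening: 0.0402
gripper_force: 0.0
```

Run:
```python
from h import *
go(.559,.089,.168,-.368);print(robot.read_state()["wrist_torque"])
```

```text
tcp [0.5592 0.0883 0.1796] yaw_y -0.3639 tilt [-0.001 -0.    -1.   ] F [-0.8  0.1 -0.2] op 0.0402 t 6.0167 q6 0.43
tool shift units [ 0.02 -0.01  0.39] turn units 0.04
[-0.0532714   0.08387079 -0.01108317]
```

Run:
```python
from h import *
p=robot.read_state()["tool_pos"]
u=np.array([np.cos(.364),-np.sin(.364),0]);v=np.array([-u[1],u[0],0])
im=eyes.read_camera("side")[190:250,190:270,::-1].copy()
im=cv2.resize(im,(800,600),interpolation=2)
q=lambda X:tuple(((proj("side",X)-[190,190]+.5)*10).astype(int))
for k in(-.02,-.0375,.02,.0375):
  for w in(-.0075,.0075): cv2.circle(im,q(p+k*u+w*v),4,(0,0,255),-1)
for z,R,c in((.184,.031,(0,255,0)),(.16,.0295,(255,0,0))):
  cv2.polylines(im,[np.array([q(np.array([.559,.089,z])+R*np.array([np.cos(a),np.sin(a),0])) for a in np.linspace(0,6.28,40)],np.int32)],True,c,1)
cv2.imwrite("pics/c5.png",im)
```

```text
(no output)
```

View pics/c5.png

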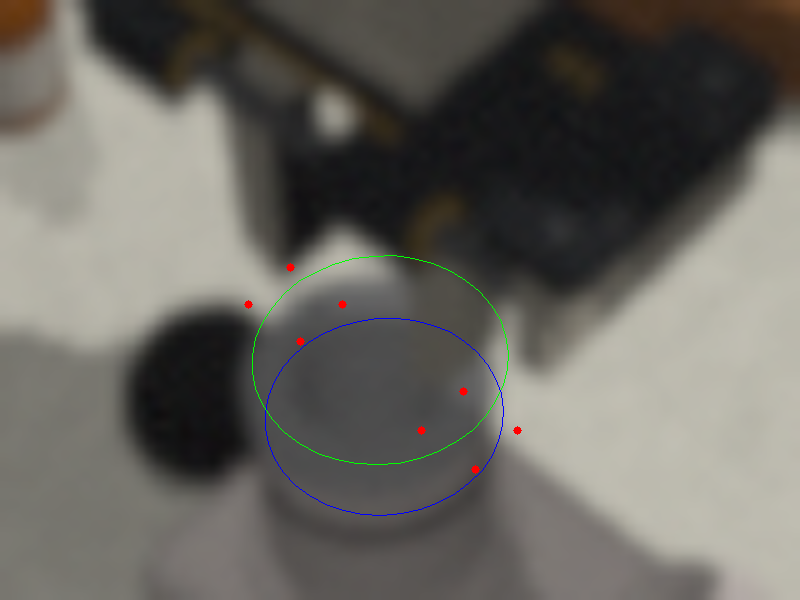

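The overlay shows the visible tips 4–7 px above the predicted footprint, while the collar matches its prediction to 2 px. That fits tips sitting about 15 mm higher than reported, or further back. There was no contact, so I'll keep feeling downward gently.

Emit:
apply_moves(steps=[0,0,0.1,0,0,0,43,0,0,0.1,0,0,0,43,0,0,0,0,0,0,43])

```text
t: 6.32
tool_pos: [0.559, 0.0884, 0.1731]
orientation: [-2.586, -1.782, 0.002]
force: [-0.4, -0.0, -0.2]
opening: 0.0401
gripper_force: 0.0
```

Emit:
apply_moves(steps=[0,0,0.1,0,0,0,43,0,0,0.1,0,0,0,43,0,0,0,0,0,0,43])

```text
t: 6.57
tool_pos: [0.5589, 0.0883, 0.1671]
orientation: [-2.586, -1.782, 0.002]
force: [0.3, -0.1, 0.5]
opening: 0.04
gripper_force: 0.0
```

Run:
```python
from h import *
go(.559,.089,.168,-.368);print(robot.read_state()["wrist_torque"])
a=eyes.place_of("side","sleeve_top");print(a[:3])
```

```text
tcp [0.5589 0.0883 0.1671] yaw_y -0.3639 tilt [-0.001 -0.    -1.   ] F [ 0.3 -0.1  0.5] op 0.04 t 6.5667 q6 0.43
tool shift units [ 0.02 -0.01 -0.03] turn units 0.04
[-0.09567435  0.14930909  0.03935939]
[{'xy': [168.4, 253.2], 'conf': 0.77}, {'xy': [224.9, 225.5], 'conf': 0.71}]
```

Emit:
apply_moves(steps=[0,0,0.1,0,0,0,43,0,0,0.1,0,0,0,43,0,0,0,0,0,0,43])

```text
t: 6.87
tool_pos: [0.559, 0.0883, 0.1612]
orientation: [-2.586, -1.782, 0.001]
force: [0.1, 1.0, 0.2]
opening: 0.0398
gripper_force: 0.0
```

Run:
```python
from h import *
go(.559,.089,.168,-.368);print(robot.read_state()["wrist_torque"])
p=robot.read_state()["tool_pos"]
a=eyes.read_camera("side")[180:260,190:270,::-1].copy();b=eyes.read_camera("top")[160:240,170:250,::-1]
cv2.imwrite("pics/c6.png",np.hstack([cv2.resize(x,(400,400),interpolation=2) for x in(a,b)]))
print(proj("side",p),proj("top",p))
```

```text
tcp [0.559  0.0883 0.1612] yaw_y -0.364 tilt [-0.001 -0.    -1.   ] F [0.1 1.  0.2] op 0.0398 t 6.8667 q6 0.43
tool shift units [ 0.02 -0.01 -0.23] turn units 0.04
[-0.08749855  0.1119885   0.02737991]
[228.00878356 230.46603214] [211.84177254 201.95811902]
```

View pics/c6.png

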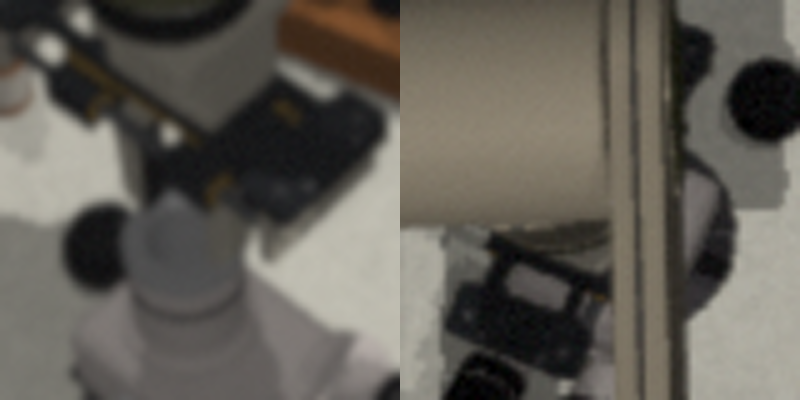

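The side picture shows the left finger passing behind the collar, whose centre is at (227,228). The hand therefore really stands off towards +x/−y from its reported place. I'll back out upward and check the calibration against the robot's own base plate.

Emit:
apply_moves(steps=[0,0,-0.4,0,0,0,43,0,0,-0.7,0,0,0,43,0,0,-0.9,0,0,0,43,0,0,-0.9,0,0,0,43,0,0,0,0,0,0,43])

```text
t: 7.38
tool_pos: [0.5623, 0.0886, 0.2572]
orientation: [2.582, 1.78, 0.014]
force: [1.1, 0.5, 1.9]
opening: 0.0401
gripper_force: 0.0
```

Run:
```python
from h import *
f=lambda n,u,z=.01:atz(n,np.array(u)/1.5,z).round(4)
print("top plate",f("top",(308,523)),f("top",(412,523)))
print("side plate",[f("side",u) for u in((612,383),(733,523),(597,485))])
s=robot.read_state();print(s["q"],s["tool_pos"],np.arctan2(s["tool_pos"][1],s["tool_pos"][0]))
for n in C: print(n,C[n]["K"].round(1).tolist(),C[n]["R"].round(3).tolist())
# same objects in both cameras
for t in ("oil_bottle","dust_plug","jar","slide_box","screwdriver"):
  r={n:eyes.place_of(n,t)[:1] for n in C}
  print(t,[(np.round(r[n][0]["xy"],1),atz(n,r[n][0]["xy"],0).round(4)[:2]) for n in r if r[n]])
```

```text
top plate [0.1089 0.1096 0.01  ] [ 0.1131 -0.1092  0.01  ]
side plate [array([ 0.0952, -0.1004,  0.01  ]), array([-0.1081,  0.0991,  0.01  ]), array([0.1023, 0.1092, 0.01  ])]
[6.61559401e-02 1.79094486e-02 1.49127710e+00 1.28185185e-05
 1.62197513e+00 4.30072081e-01] [0.56232655 0.08857302 0.25719586] 0.15622814946207886
side [[381.4, 0.0, 251.5], [0.0, 381.4, 193.3], [0.0, 0.0, 1.0]] [[-0.942, -0.335, 0.007], [-0.26, 0.717, -0.647], [0.212, -0.612, -0.762]]
top [[376.6, 0.0, 254.3], [0.0, 376.6, 197.6], [0.0, 0.0, 1.0]] [[0.021, -1.0, 0.007], [-0.993, -0.022, -0.114], [0.114, -0.004, -0.993]]
oil_bottle [(array([192.9, 199.7]), array([ 0.7559, -0.0857])), (array([272.7, 143.6]), array([ 0.7783, -0.0933]))]
dust_plug [(array([209.5, 228. ]), array([ 0.6622, -0.0029])), (array([244.5, 181.9]), array([ 0.6451, -0.0009]))]
jar [(array([108.3, 247.1]), array([0.4196, 0.4392]))]
slide_box [(array([379.6, 191.4]), array([ 0.6229, -0.4531]))]
screwdriver [(array([338.6, 166.5]), array([ 0.348 , -0.3906])), (array([358.1, 276.6]), array([ 0.3414, -0.3782]))]
```

Run:
```python
from h import *
p=robot.read_state()["tool_pos"];u=np.array([np.cos(.364),-np.sin(.364),0]);v=np.array([-u[1],u[0],0])
for n,f,(x0,y0,x1,y1) in(("side","s0",(205,178,250,226)),):
  im=eyes.read_camera(n)[:,:,::-1].astype(int)
  bg=cv2.resize(cv2.imread(f"pics/{f}.png"),(512,384),interpolation=cv2.INTER_AREA).astype(int)
  g=im.sum(2)//3
  d=abs(im-bg).max(2)
  print("cols",x0,"TCP",proj(n,p).round(1),"tips",[proj(n,p+k*u+w*v).round(1).tolist() for k in(-.0375,-.02,.02,.0375) for w in(-.0075,.0075)])
  for r in range(y0,y1): print(r,"".join("%x"%min(15,g[r,c]//14) if d[r,c]>22 else "." for c in range(x0,x1)))
```

```text
cols 205 TCP [226.5 208.8] tips [[240.9, 215.3], [236.5, 219.4], [235.2, 211.3], [230.7, 215.3], [222.4, 202.4], [218.0, 206.3], [217.0, 198.7], [212.5, 202.4]]
178 68..74333334444...432222...211111111111111111
179 ....86433333333....32222111111111111111111111
180 .....64433222234...32222111111111111111111111
181 ..c..7544322223444322222111111111111111111111
182 cc...8554432222332211212111111111111111111111
183 ccc..8655432222221111111111111111111111111111
184 ccc..9655432121111111111111111111111111111111
185 ccc...655431111111111111111111111121111111111
186 ccc...755432111111111111111111111122222111111
187 ccc...7554321111111111111111211112222222.1211
188 cccc..865432111111111111112222211222222......
189 cccc..8654321111111111121222322112222222.....
190 cccc..96554211112221111122333222222222223..22
191 cccc...65542111245432111223332222122222233222
192 cccc...75543111367753211223322222211222222222
193 ccc....8554311147..86432233333222211122222222
194 ccccc..8654311247....753233333322222222222222
195 cc.cc...754321248.....86433444332222322222223
196 ccc.....86532246.......964445443333
[... 760 characters left out ...]

212 ccc.c..cc.ccccc.c.ccccccc.....cccccccc..ccc.c
213 cc..cc.cccccccc..cccccccccccccc.cccccccc.cccc
214 c..cc.ccccc.cccccccccccccc..ccccccccccc..cccc
215 .cc.cc.c.cc.c.cccccc..c..cccccccccccccccc.ccc
216 .c.ccccc..c.cccc.c.......cccccccccccccccccccc
217 ..cccccc....c.c............bcccccccc.cccccccc
218 c.ccccbbbbc.................bbccccc..cccccccc
219 cbb.......bc.....777777.........cccccc.cccccc
220 ba........a.....776666..........bcccccccccccc
221 ..............7766666...........bccccccccdccc
222 .............776665...............ccccccccccc
223 ............6666555...............bcc.ccccccc
224 ...........6666555................bcccccccccc
225 ...........666554.................accccccc.cc
```

In the side difference mask the tips end at (216.5,198.5) and (232,209.5), both about 7.4 px above the prediction. Low over the collar, their middle matched the collar centre. So they are well aligned and the visible tips are about 25 mm higher than reported. I'll go down again and feel further.

Emit:
apply_moves(steps=[0,0,0.8,0,0,0,43,0,0,0.8,0,0,0,43,0,0,0.8,0,0,0,43,0,0,0.5,0,0,0,43,0,0,0,0,0,0,43,0,0,0.1,0,0,0,43,0,0,0,0,0,0,43])

```text
t: 8.52
tool_pos: [0.5598, 0.0884, 0.1597]
orientation: [2.586, 1.783, 0.001]
force: [0.5, -0.1, -0.2]
opening: 0.0405
gripper_force: 0.0
```

Emit:
apply_moves(steps=[0,0,0.07,0,0,0,43,0,0,0.07,0,0,0,43,0,0,0,0,0,0,43])

```text
t: 8.77
tool_pos: [0.5598, 0.0884, 0.1554]
orientation: [2.586, 1.782, 0.002]
force: [-0.4, -0.1, -0.4]
opening: 0.0401
gripper_force: 0.0
```

Emit:
apply_moves(steps=[0,0,0.07,0,0,0,43,0,0,0.07,0,0,0,43,0,0,0,0,0,0,43])

```text
t: 9.02
tool_pos: [0.56, 0.0884, 0.1514]
orientation: [2.586, 1.782, 0.002]
force: [0.1, -0.6, 3.5]
opening: 0.0401
gripper_force: 1.6
```

Run:
```python
from h import *
p=robot.read_state()["tool_pos"];s=robot.read_state();print(p,s["force"],s["wrist_torque"])
n="side";x0,y0,x1,y1=205,200,250,246
im=eyes.read_camera(n)[:,:,::-1].astype(int)
bg=cv2.resize(cv2.imread(f"pics/s0.png"),(512,384),interpolation=cv2.INTER_AREA).astype(int)
g=im.sum(2)//3;d=abs(im-bg).max(2)
print(proj(n,p).round(1))
for r in range(y0,y1): print(r,"".join("%x"%min(15,g[r,c]//14) for c in range(x0,x1)),"".join("%x"%min(15,bg[r,c].sum()//42) for c in range(x0,x1)))
```

```text
[0.56001914 0.08839768 0.15142384] [ 0.11139765 -0.58921904  3.52898162] [-0.04314798 -0.00730642  0.01158203]
[227.8 232.6]
200 221122222222334455555555555555555554432111235 aaaaaaaaaaaaaaaaaaaaaaaaaaaaaaaaaaaaaaaaaaaaa
201 222222222233223445555555555555555543321111112 aaaaaaaaaaaaaaaaaaaaaaaaaaaaaaaaaaaaaaaaaaaaa
202 122233322333322234455555555555554432211112111 aaaaaaaaaaaaaaabbaaaaaaaaaaaaaaaaaaaaaaaaaaaa
203 122233333344433223445555555555544322111222211 aaaaabbaaaaaaaabbbbaaaaaaaaaaaaaaaaaaaaaaaaaa
204 212333323445443322334555555555543221111222221 aaaaabbbaaaaaaabbbbbaaaaaaaaaaaaaaaaaaaaaaaaa
205 422333333344544332223445555555432211111222222 aaaaabbbbaaaaaaabbabaaaaaaaaaaaaaaaaaaaaaaaaa
206 643345543334444333433334555554322111111112222 aaaaaabbbaaaaabbaaaaaaaaabbaaaaaaaaaaaaaaaaba
207 976678874333443335664323445443221111111111222 aaaaaaabbbbbaaabbbbbbbaabbbbaaaaaaaaaaaaaaabb
208 ba99abb96433333247986422334332111111111111111 aaaaaaaababbbbbbbbbbbbaabbbbaaaaaaaaaaaaaaabb
209 ccbbccca7533332248aa8532222221111111111111111 aaaaaaaaaaabbbbbbbbbbbaabbbbaaaaaaaaaaaaaaaab
210 cccccccb854
[... 2740 characters left out ...]
56666666555554444566777899aa
239 877666678875555666666666666665544567888889abc 66555556666444455555555555555444445667777789a
240 8877777888765455666666666666554455678888889ab 766666667665444455555555555444444456677777789
241 888888888876544555566666655554455567788888889 766666777665444445555555544444444456667777778
242 888888888876555555555555554445555567788888888 666667777665544444444444444444444455667777777
243 878888888877655555544455545555555566788888888 666677777665544444444444444444444455667777777
244 888888888877655555555555555555555666778888888 666777777666544444444444444444444555667777777
245 788888888877665666666566666666555666678888888 666777777666555555544455555555444555566777777
```

Contact: 3.5 N upward with almost no wrist moment, so the tips sit centred on the collar at TCP z = 0.151. Now I'll press.

Emit:
apply_moves(steps=[0,0,0.1,0,0,0,43,0,0,0.1,0,0,0,43,0,0,0.1,0,0,0,43,0,0,0,0,0,0,43])

```text
t: 9.4
tool_pos: [0.5605, 0.0885, 0.1432]
orientation: [2.586, 1.782, 0.004]
force: [-0.2, 0.6, 7.6]
opening: 0.0397
gripper_force: 3.7
```

Emit:
apply_moves(steps=[0,0,0.1,0,0,0,43,0,0,0.05,0,0,0,43,0,0,0,0,0,0,43])

```text
t: 9.65
tool_pos: [0.5607, 0.0885, 0.143]
orientation: [2.585, 1.782, 0.006]
force: [-14.9, -2.0, 35.9]
opening: 0.04
gripper_force: 17.9
```

Run:
```python
from h import *
s=robot.read_state();print(s["tool_pos"],s["force"],s["wrist_torque"])
```

```text
[0.56069348 0.08849736 0.14302458] [-14.92976381  -2.02825818  35.87271634] [-0.26423618  3.37072174  0.02245091]
```

The push stopped at 36 N with a 15 N side load after about 8.5 mm of travel. I'll ease off and see where the collar is.

Emit:
apply_moves(steps=[0,0,-0.3,0,0,0,43,0,0,-0.7,0,0,0,43,0,0,-0.8,0,0,0,43,-0.8,0,-0.2,0,0,0,43,-0.8,0,0,0,0,0,43,-0.8,0,0,0,0,0,43,-0.8,0,0,0,0,0,43,0,0,0,0,0,0,43])

```text
t: 10.32
tool_pos: [0.5241, -0.0045, 0.197]
orientation: [2.588, 1.779, -0.002]
force: [0.2, 0.8, 0.5]
opening: 0.0398
gripper_force: 0.0
```

Run:
```python
from h import *
go(.596,.187)
for n in C:
  for t in("sleeve_top","port_rim","sleeve"):print(n,t,[(np.round(d["xy"],1).tolist(),round(d["conf"],2)) for d in eyes.place_of(n,t)][:3])
a=eyes.read_camera("side")[180:300,165:265,::-1];b=eyes.read_camera("top")[160:240,170:250,::-1]
b=cv2.resize(b,(300,300),interpolation=2);b=cv2.copyMakeBorder(b,0,300,0,0,0)
cv2.imwrite("pics/c7.png",np.hstack([cv2.resize(a,(500,600),interpolation=2),b]))
```

```text
tcp [ 0.5241 -0.0045  0.197 ] yaw_y -0.3663 tilt [-0.001 -0.002 -1.   ] F [0.2 0.8 0.5] op 0.0398 t 10.3167 q6 0.26
tool shift units [ 6.82 -0.05 -0.01] turn units None
side sleeve_top [([169.7, 253.4], 0.92), ([223.6, 225.8], 0.7)]
side port_rim []
side sleeve [([226.5, 231.6], 0.71), ([167.6, 254.1], 0.59), ([229.8, 227.0], 0.57)]
top sleeve_top [([197.7, 155.4], 0.55), ([310.5, 215.2], 0.51)]
top port_rim []
top sleeve [([200.9, 161.9], 0.47)]
```

View pics/c7.png

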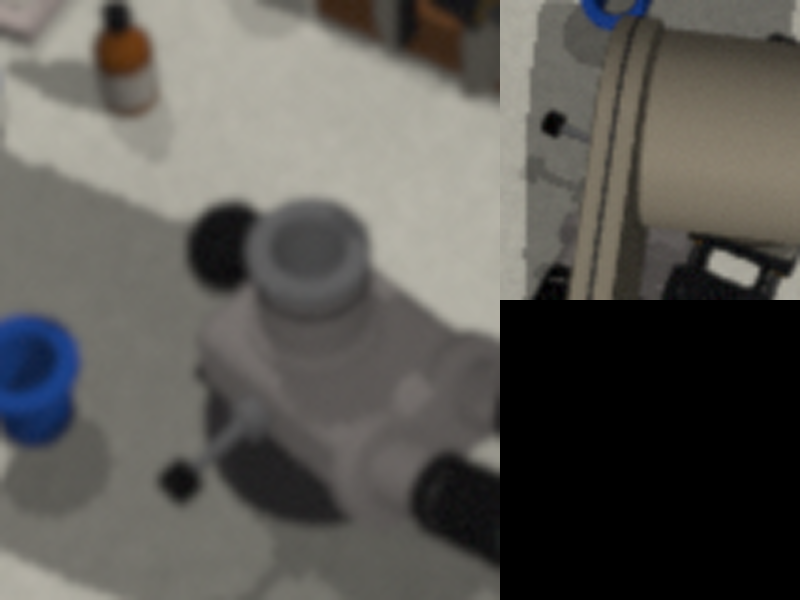

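The collar centre is now at about side (226,229.4), roughly 1.8 px (7.5 mm) lower than at the start, and no tilt is obvious. I'll measure it numerically against the start image.

Run:
```python
from h import *
im=eyes.read_camera("side")
bg=cv2.resize(cv2.imread("pics/s0.png")[:,:,::-1],(512,384),interpolation=cv2.INTER_AREA)
g=im.mean(2).astype(int);b=bg.mean(2).astype(int)
for c in(222,226,230): print(c,"now",g[212:262,c].tolist(),"\n   bg",b[212:262,c].tolist())
for r in(232,236,240,243,246,249,252,255): print(r,"now",g[r,206:246].tolist(),"\n   bg",b[r,206:246].tolist())
for z in(.152,.16,.168,.174,.176,.184): print(z,proj("side",(.559,.0885,z)).round(2))
```

```text
222 now [170, 169, 171, 174, 173, 170, 167, 155, 133, 110, 97, 91, 81, 73, 69, 67, 68, 68, 67, 67, 66, 70, 78, 87, 92, 93, 88, 82, 77, 71, 66, 66, 75, 80, 80, 80, 80, 81, 84, 88, 90, 87, 86, 87, 88, 89, 90, 93, 94, 94] 
   bg [152, 152, 153, 154, 152, 145, 136, 131, 128, 125, 115, 105, 96, 90, 83, 75, 67, 64, 66, 74, 93, 109, 121, 121, 110, 96, 80, 75, 74, 70, 62, 61, 67, 70, 71, 71, 72, 73, 76, 79, 79, 78, 77, 78, 81, 83, 83, 83, 83, 82]
226 now [174, 174, 172, 173, 172, 172, 164, 142, 113, 97, 92, 84, 76, 73, 72, 72, 72, 73, 72, 71, 71, 72, 74, 79, 87, 92, 92, 87, 79, 76, 71, 65, 68, 79, 83, 83, 83, 82, 84, 86, 90, 91, 88, 86, 86, 87, 87, 88, 88, 89] 
   bg [155, 156, 155, 153, 149, 143, 133, 127, 118, 106, 86, 73, 66, 64, 64, 64, 64, 64, 64, 66, 75, 93, 114, 122, 120, 111, 94, 83, 77, 73, 66, 59, 62, 69, 73, 74, 73, 73, 75, 77, 80, 81, 79, 77, 77, 77, 77, 78, 79, 79]
230 now [172, 172, 170, 170, 172, 172, 168, 150, 118, 98, 90, 85, 79, 72, 71, 71, 72, 70, 70, 70, 69, 72, 77, 86, 91, 92, 89, 82, 77, 72, 68, 65, 75, 80, 83, 82, 80, 82, 84, 87, 91, 90, 87, 87, 88, 88, 88, 88, 87, 88]
[... 2453 characters left out ...]
91, 90, 88, 89, 87, 85, 87, 87, 89, 90, 90, 90, 89, 89, 90] 
   bg [71, 73, 75, 77, 82, 86, 90, 93, 96, 97, 95, 92, 87, 84, 80, 79, 79, 80, 80, 80, 80, 80, 80, 80, 80, 80, 80, 80, 78, 77, 77, 77, 79, 79, 80, 80, 80, 81, 83, 89]
255 now [68, 75, 78, 80, 80, 80, 85, 88, 92, 98, 101, 105, 105, 104, 101, 92, 87, 86, 86, 85, 86, 86, 87, 86, 87, 87, 87, 88, 89, 88, 88, 89, 88, 88, 89, 89, 89, 90, 93, 97] 
   bg [62, 66, 70, 71, 72, 73, 76, 79, 83, 87, 91, 93, 93, 92, 88, 84, 78, 77, 77, 77, 77, 77, 77, 77, 78, 78, 78, 78, 79, 79, 79, 78, 79, 78, 79, 80, 80, 80, 81, 85]
0.152 [228.13 232.64]
0.16 [228.01 230.8 ]
0.168 [227.88 228.94]
0.174 [227.78 227.53]
0.176 [227.74 227.05]
0.184 [227.61 225.14]
```

The collar's front edge moved about 2 px (8–9 mm), and the static rim line at row 243 still leaves about 6 mm to go. So the sleeve stuck part-way under the side load. I'll return and press again in small steps, watching the side force.

Emit:
apply_moves(steps=[0.8,0,0,0,0,0,43,0.8,0,0,0,0,0,43,0.8,0,0,0,0,0,43,0.8,0.02,0,0,0,0,43,0,0,0,0,0,0,43,0,0,0.6,0,0,0,43,0,0,0.5,0,0,0,43,0,0,0.3,0,0,0,43,0,0,0,0,0,0,43])

```text
t: 11.52
tool_pos: [0.5581, 0.088, 0.1523]
orientation: [-2.585, -1.782, 0.006]
force: [0.2, 0.4, -0.4]
opening: 0.0398
gripper_force: 0.0
```

Run:
```python
from h import *
go(.559,.0885,.146,-.364);print(robot.read_state()["wrist_torque"])
```

```text
tcp [0.5581 0.088  0.1523] yaw_y -0.3637 tilt [-0.005 -0.    -1.   ] F [ 0.2  0.4 -0.4] op 0.0398 t 11.5167 q6 0.43
tool shift units [0.03 0.02 0.21] turn units 0.0
[-0.0359452   0.12166459  0.03393767]
```

Emit:
apply_moves(steps=[0,0,0.1,0,0,0,43,0,0,0.1,0,0,0,43,0,0,0,0,0,0,43])

```text
t: 11.77
tool_pos: [0.5602, 0.088, 0.1495]
orientation: [2.587, 1.782, 0.001]
force: [-1.0, -0.1, -0.2]
opening: 0.0399
gripper_force: 0.0
```

Emit:
apply_moves(steps=[0,0,0.1,0,0,0,43,0,0,0.1,0,0,0,43,0,0,0,0,0,0,43])

```text
t: 12.02
tool_pos: [0.5602, 0.0881, 0.1433]
orientation: [2.587, 1.782, 0.001]
force: [-0.3, -0.8, -0.8]
opening: 0.0401
gripper_force: 0.0
```

Emit:
apply_moves(steps=[0,0,0.1,0,0,0,43,0,0,0,0,0,0,43])

```text
t: 12.18
tool_pos: [0.5604, 0.0881, 0.1431]
orientation: [2.586, 1.782, 0.002]
force: [-9.3, -1.5, 19.8]
opening: 0.0398
gripper_force: 9.3
```

Run:
```python
from h import *
go(.559,.0885,.146,-.364);print(robot.read_state()["wrist_torque"])
```

```text
tcp [0.5604 0.0881 0.1431] yaw_y -0.3639 tilt [ 0.002 -0.    -1.   ] F [-9.3 -1.5 19.8] op 0.0398 t 12.1833 q6 0.43
tool shift units [-0.01 -0.05 -0.1 ] turn units 0.0
[-0.19604035  1.90945626  0.01280359]
```

The stop at 0.143 is hard and repeatable. To find the true tip height, which I need for the camera too, I'll touch the bare desk.

Emit:
apply_moves(steps=[0,0,-1,0,0,0,43,0,0,-1,0,0,0,43,-0.8,-0.3,0,0,0,0,43,-0.9,-0.3,0,0,0,0,43,-0.9,-0.3,0,0,0,0,43,-0.9,-0.3,0,0,0,0,43,-0.9,-0.3,0,0,0,0,43,-0.9,-0.4,0,0,0,0,43,0,0,1,0,0,0,43,0,0,1,0,0,0,43,0,0,1,0,0,0,43,0,0,1,0,0,0,43])

```text
t: 13.18
tool_pos: [0.4502, -0.0404, 0.0793]
orientation: [2.586, 1.781, 0.002]
force: [1.9, 0.3, -0.4]
opening: 0.0397
gripper_force: 0.0
```

Emit:
apply_moves(steps=[0,0,1,0,0,0,43,0,0,0.6,0,0,0,43,0,0,0.3,0,0,0,43,0,0,0,0,0,0,43])

```text
t: 13.52
tool_pos: [0.4481, -0.0398, 0.021]
orientation: [-2.584, -1.781, 0.004]
force: [-0.2, 0.8, 0.2]
opening: 0.0401
gripper_force: 0.0
```

Emit:
apply_moves(steps=[0,0,0.25,0,0,0,43,0,0,0.25,0,0,0,43,0,0,0,0,0,0,43])

```text
t: 13.77
tool_pos: [0.4503, -0.0402, 0.0079]
orientation: [2.586, 1.783, 0.0]
force: [-0.3, -0.9, -0.5]
opening: 0.0403
gripper_force: 0.0
```

Emit:
apply_moves(steps=[0,0,0.15,0,0,0,43,0,0,0,0,0,0,43])

```text
t: 13.93
tool_pos: [0.4502, -0.0402, 0.0036]
orientation: [2.587, 1.783, 0.0]
force: [-0.4, -0.4, -0.6]
opening: 0.0399
gripper_force: 0.0
```

Emit:
apply_moves(steps=[0,0,0.1,0,0,0,43,0,0,0,0,0,0,43])

```text
t: 14.1
tool_pos: [0.4501, -0.0402, 0.0005]
orientation: [2.587, 1.783, 0.0]
force: [-1.0, -0.3, -0.4]
opening: 0.0398
gripper_force: 0.0
```

Emit:
apply_moves(steps=[0,0,0.1,0,0,0,43,0,0,0.1,0,0,0,43,0,0,0,0,0,0,43])

```text
t: 14.35
tool_pos: [0.4496, -0.0401, -0.006]
orientation: [-2.586, -1.782, 0.001]
force: [-0.2, 0.4, -1.2]
opening: 0.0401
gripper_force: 0.0
```

Emit:
apply_moves(steps=[0,0,0.1,0,0,0,43,0,0,0.1,0,0,0,43,0,0,0.1,0,0,0,43,0,0,0,0,0,0,43])

```text
t: 14.68
tool_pos: [0.4495, -0.04, -0.0152]
orientation: [-2.586, -1.782, 0.001]
force: [-0.8, 0.7, -1.1]
opening: 0.0396
gripper_force: 0.0
```

Emit:
apply_moves(steps=[0,0,0.1,0,0,0,43,0,0,0.1,0,0,0,43,0,0,0,0,0,0,43])

```text
t: 14.93
tool_pos: [0.4496, -0.04, -0.0211]
orientation: [-2.586, -1.782, 0.001]
force: [-0.4, 0.6, -0.8]
opening: 0.0401
gripper_force: 0.0
```

Emit:
apply_moves(steps=[0,0,0.1,0,0,0,43,0,0,0,0,0,0,43])

```text
t: 15.1
tool_pos: [0.4498, -0.0401, -0.0238]
orientation: [-2.586, -1.783, 0.001]
force: [-0.5, -0.1, -0.2]
opening: 0.0401
gripper_force: 0.0
```

Emit:
apply_moves(steps=[0,0,0.06,0,0,0,43,0,0,0,0,0,0,43])

```text
t: 15.27
tool_pos: [0.4502, -0.0402, -0.0248]
orientation: [2.587, 1.783, 0.0]
force: [-2.1, 0.5, 4.6]
opening: 0.04
gripper_force: 2.6
```

Emit:
apply_moves(steps=[0,0,0.06,0,0,0,43,0,0,0,0,0,0,43])

```text
t: 15.43
tool_pos: [0.4503, -0.0402, -0.0249]
orientation: [-2.586, -1.783, 0.001]
force: [-13.7, 1.9, 28.0]
opening: 0.0402
gripper_force: 13.9
```

The desk is at reported z = −0.0249 here. The offset may vary with reach, so I'll touch the desk once more at the tube's radius.

Emit:
apply_moves(steps=[0,0,-0.8,0,0,0,43,0,0.8,0,0,0,0,43,-0.1,0.8,0,0,0,0,43,-0.1,0.8,0,0,0,0,43,0,0.8,0,0,0,0,43,0,0.8,0,0,0,0,43,0,0,0.4,0,0,0,43,0,0,0.15,0,0,0,43,0,0,0,0,0,0,43])

```text
t: 16.18
tool_pos: [0.5574, -0.0877, -0.022]
orientation: [-2.584, -1.781, 0.005]
force: [0.3, -0.4, 0.2]
opening: 0.0398
gripper_force: 0.0
```

Emit:
apply_moves(steps=[0,0,0.1,0,0,0,43,0,0,0,0,0,0,43])

```text
t: 16.35
tool_pos: [0.5586, -0.0879, -0.0233]
orientation: [-2.585, -1.782, 0.002]
force: [-0.2, 0.1, 0.4]
opening: 0.0395
gripper_force: 0.0
```

Emit:
apply_moves(steps=[0,0,0.1,0,0,0,43,0,0,0,0,0,0,43])

```text
t: 16.52
tool_pos: [0.56, -0.0883, -0.0248]
orientation: [2.586, 1.783, 0.0]
force: [0.9, 0.5, 1.7]
opening: 0.0403
gripper_force: 0.4
```

The offset is constant: true tip height = reported + 0.0248. The hard stop is then at 0.1678, which matches a seated collar, but the short travel leaves a doubt. I'll turn to the grasp yaw needed for the rack and press again crosswise as an independent check.

Emit:
apply_moves(steps=[0,0,-0.6,0,0,0,43,0,0,-0.6,0,0,1,43,0,0,-0.6,0,0,1,43,0,0,-0.6,0,0,1,43,0,0,-0.6,0,0,1,43,0,0,-0.6,0,0,1,43,0,0,-0.6,0,0,1,43,0,0,-0.6,0,0,1,43,0,0,-0.6,0,0,1,43,0,0,-0.6,0,0,1,43,0,0,-0.6,0,0,1,43,0,0,-0.6,0,0,1,43])

```text
t: 17.52
tool_pos: [0.5598, -0.0883, 0.1916]
orientation: [3.14, 0.078, 0.001]
force: [0.5, -0.3, 0.5]
opening: 0.0401
gripper_force: 0.0
```

Emit:
apply_moves(steps=[0,0,-0.3,0,0,1,43,0,0,0,0,0,1,43,-0.1,-0.7,0,0,0,0,43,-0.1,-0.7,0,0,0,0,43,-0.1,-0.7,0,0,0,0,43,-0.1,-0.7,0,0,0,0,43,-0.1,-0.7,0,0,0,0,43,-0.1,-0.7,0,0,0,0,43,-0.1,-0.8,0,0,0,0,43,-0.2,-0.8,0,0,0,0,43,0,0,0,0,0,0,43])

```text
t: 18.43
tool_pos: [0.5595, 0.0916, 0.1997]
orientation: [-3.131, 0.237, -0.0]
force: [-0.3, -0.6, 0.3]
opening: 0.0399
gripper_force: 0.0
```

Run:
```python
from h import *
go(.5598,.0885,.15,-1.74)
```

```text
tcp [0.5595 0.0916 0.1997] yaw_y -1.7221 tilt [ 0.     0.002 -1.   ] F [-0.3 -0.6  0.3] op 0.0399 t 18.4333 q6 1.79
tool shift units [0.03 0.1  1.66] turn units 0.17
```

Emit:
apply_moves(steps=[0,0.1,0.6,0,0,0,43,0,0,0.7,0,0,0,43,0,0,0.4,0,0,0,43,0,0,0,0,0,0,43,0,0,0.1,0,0,0,43,0,0,0,0,0,0,43])

```text
t: 18.93
tool_pos: [0.56, 0.0844, 0.146]
orientation: [-3.132, 0.243, -0.001]
force: [-0.7, -0.1, 0.1]
opening: 0.0402
gripper_force: 0.0
```

Emit:
apply_moves(steps=[0,0,0.1,0,0,0,43,0,0,0.1,0,0,0,43,0,0,0,0,0,0,43])

```text
t: 19.18
tool_pos: [0.5611, 0.0845, 0.1431]
orientation: [-3.132, 0.243, -0.006]
force: [-7.1, -0.8, 15.9]
opening: 0.0398
gripper_force: 7.8
```

Run:
```python
from h import *
go(.5598,.0885,.15,-1.74);print(robot.read_state()["wrist_torque"])
```

```text
tcp [0.5611 0.0845 0.1431] yaw_y -1.7254 tilt [ 0.004 -0.    -1.   ] F [-7.1 -0.8 15.9] op 0.0398 t 19.1833 q6 1.78
tool shift units [-0.06 -0.12 -0.23] turn units 0.14
[-0.34766991  1.50667656 -0.09755235]
```

Emit:
apply_moves(steps=[0,0,0.1,0,0,0,43,0,0,0.1,0,0,0,43,0,0,0,0,0,0,43])

```text
t: 19.43
tool_pos: [0.5614, 0.0845, 0.1428]
orientation: [-3.132, 0.242, -0.009]
force: [-27.3, -2.2, 51.2]
opening: 0.0399
gripper_force: 25.9
```

Same level at 51 N from a crossed direction, so the collar is seated and level at true 0.168. Next the camera: lift, open fully and move above the rack.

Emit:
apply_moves(steps=[0,0,-0.6,0,0,0,43,0,0,-0.8,0,0,0,60,0,0,-0.6,0,0,0,100,0.28,0.76,0,0,0,0,100,0.28,0.76,0,0,0,0,100,0.28,0.76,0,0,0,0,100,0.28,0.76,0,0,0,0,100,0.28,0.76,0,0,0,0,100,0.28,0.76,0,0,0,0,100,0.28,0.76,0,0,0,0,100,0.28,0.76,0,0,0,0,100,0.28,0.76,0,0,0,0,100])

```text
t: 20.43
tool_pos: [0.6034, -0.1312, 0.1944]
orientation: [3.132, -0.242, 0.002]
force: [0.7, 0.2, -0.7]
opening: 0.0926
gripper_force: 0.0
```

Emit:
apply_moves(steps=[0.28,0.76,0,0,0,0,100,0.28,0.76,0,0,0,0,100,0.28,0.76,0.3,0,0,0,100,0.28,0.76,0.6,0,0,0,100,0,0,0.6,0,0,0,100,0,0,0.6,0,0,0,100,0,0,0,0,0,0,100,0,0,0,0,0,0,100])

```text
t: 21.1
tool_pos: [0.6213, -0.2248, 0.1298]
orientation: [-3.131, 0.243, 0.003]
force: [0.8, 0.9, 0.0]
opening: 0.0928
gripper_force: 0.0
```

Run:
```python
from h import *
go(.6235,-.2255,.12,-1.74)
p=robot.read_state()["tool_pos"];p[2]+=.0248
n="side";im=eyes.read_camera(n)[:,:,::-1].astype(int)
bg=cv2.resize(cv2.imread("pics/s0.png"),(512,384),interpolation=cv2.INTER_AREA).astype(int)
g=im.sum(2)//3;d=abs(im-bg).max(2)
R=Ro.from_rotvec(robot.read_state()["orientation"]).as_matrix();u=R[:,1];v=R[:,0]
print("TCPtrue",proj(n,p).round(1),"near inner/outer corners",[(k,proj(n,p+k*u+w*v).round(1).tolist()) for k in(-.0555,-.0465,.0465,.0555) for w in(-.0075,.0075)])
print("cam top pred",proj(n,(.6235,-.2255,.108)).round(1))
for r in range(128,182): print(r,"".join("%x"%min(15,g[r,c]//14) if d[r,c]>22 else "." for c in range(215,275)))
for c in C: print(c,[(np.round(x["xy"],1).tolist(),round(x["conf"],2)) for x in eyes.place_of(c,"camera_grip")][:4])
```

```text
tcp [ 0.6213 -0.2248  0.1298] yaw_y -1.7255 tilt [-0.002  0.001 -1.   ] F [0.8 0.9 0. ] op 0.0928 t 21.1 q6 1.3
tool shift units [0.08 0.01 0.33] turn units 0.14
TCPtrue [247.6 145.5] near inner/outer corners [(-0.0555, [240.7, 157.6]), (-0.0555, [236.2, 155.9]), (-0.0465, [242.2, 155.7]), (-0.0465, [237.8, 154.0]), (0.0465, [256.9, 137.3]), (0.0465, [252.7, 135.7]), (0.0555, [258.3, 135.6]), (0.0555, [254.0, 134.0])]
cam top pred [247.  156.3]
128 ....6421122111111111111121111246..7654321247................
129 ....7421111111111111111111111246776554321257................
130 ....7532221111111111111111111124554566421257................
131 .....654322221111112122111111112234676421257................
132 .....864433332211111121112111111224687421357................
133 ......754444433322112111111111122246.7421357................
134 ......754444444433222121111112222247.7421357................
135 ......854444444444332222111222222246.753235.................
136 ......86544455544444433322223322224...54335.................
137 .........54545544444444433333322223....4334.................
1
[... 2312 characters left out ...]
..........................
174 ............................................................
175 ............................................................
176 ............................................................
177 ............................................................
178 ............................................................
179 ............................................................
180 ............................................................
181 ............................................................
side [([245.3, 161.7], 0.74), ([211.1, 155.7], 0.6), ([228.9, 141.1], 0.58)]
top [([317.0, 184.7], 0.82), ([317.1, 149.0], 0.69), ([348.8, 159.8], 0.67)]
```

The tip mask and the projection agree to about 1 px once the 24.8 mm offset is applied, and the camera lies under the hand. I'll go down and grasp.

Emit:
apply_moves(steps=[0.05,0,0.7,0,0,0.1,100,0,0,0.7,0,0,0,100,0,0,0.7,0,0,0,100,0,0,0.7,0,0,0,100,0,0,0.35,0,0,0,100,0,0,0,0,0,0,100], grip_force=30)

```text
t: 21.75
tool_pos: [0.6222, -0.2244, 0.034]
orientation: [-3.13, 0.258, 0.005]
force: [0.2, -0.1, -0.9]
opening: 0.093
gripper_force: 0.0
```

Emit:
apply_moves(steps=[0,0,0,0,0,0,60,0,0,0,0,0,0,45,0,0,0,0,0,0,45,0,0,0,0,0,0,40,0,0,0,0,0,0,40], grip_force=30)

```text
t: 22.17
tool_pos: [0.6243, -0.2256, 0.0373]
orientation: [3.13, -0.259, 0.003]
force: [0.0, 0.3, -0.6]
opening: 0.0645
gripper_force: 0.0
```

Emit:
apply_moves(steps=[0,0,0,0,0,0,40,0,0,0,0,0,0,40,0,0,0,0,0,0,40,0,0,0,0,0,0,40,0,0,0,0,0,0,40])

```text
t: 22.58
tool_pos: [0.6236, -0.2253, 0.0363]
orientation: [3.131, -0.259, 0.0]
force: [-1.0, 0.1, 2.4]
opening: 0.0498
gripper_force: 30.0
```

Gripped at 49.8 mm with 30 N. Now I'll lift straight up.

Emit:
apply_moves(steps=[0,0,-0.2,0,0,0,40,0,0,-0.4,0,0,0,40,0,0,-0.6,0,0,0,40,0,0,-0.7,0,0,0,40,0,0,-0.8,0,0,0,40,0,0,-0.8,0,0,0,40,0,0,-0.8,0,0,0,40,0,0,-0.8,0,0,0,40,0,0,-0.8,0,0,0,40,0,0,-0.6,0,0,0,40,0,0,0,0,0,0,40,0,0,0,0,0,0,40])

```text
t: 23.58
tool_pos: [0.6243, -0.2256, 0.2329]
orientation: [3.13, -0.259, 0.005]
force: [0.3, -0.1, -2.0]
opening: 0.0498
gripper_force: 30.0
```

Run:
```python
from h import *
go(.560,.0875,None,-1.74)
# collar position with arm away, both cameras, vs model circles
for n in C:
  print(n,[(np.round(d["xy"],1).tolist(),round(d["conf"],2)) for d in eyes.place_of(n,"sleeve_top")][:3],[(np.round(d["xy"],1).tolist(),round(d["conf"],2)) for d in eyes.place_of(n,"port_rim")][:2], proj(n,(.56,.0885,.168)).round(1))
b=eyes.read_camera("top").mean(2).astype(int)
for r in range(186,218): print(r," ".join("%3d"%b[r,c] for c in range(196,230)))
```

```text
tcp [ 0.6243 -0.2256  0.2329] yaw_y -1.7358 tilt [ 0.003 -0.001 -1.   ] F [ 0.3 -0.1 -2. ] op 0.0498 t 23.5833 q6 1.31
tool shift units [-3.83 -9.94 -0.02] turn units 0.04
side [([226.3, 226.4], 0.65)] [([226.4, 230.6], 0.72)] [227.5 228.8]
top [([199.0, 156.3], 0.71), ([304.2, 236.2], 0.6), ([381.2, 187.7], 0.27)] [] [211.5 201.4]
186 111 110 111 111 115 114 115 114 114 110 102  98 103 103  99  99 107 110 108 106 105 106 105 103 103 104 110 110 113 112 110 108 108 106
187 113 114 111 113 113 112 113 114 111 101  99 102 105 105 104 100  98  88  72  60  58  58  61  67  65  72  96 106 107 109 110 111 109 108
188 114 114 113 112 113 111 114 110 100  97 100 108 112 109 107 107 104 100  87  68  48  41  37  39  40  43  52  61  74  93 106 108 109 112
189 113 114 113 113 111 111 109 105  87  96 104 112 111 112 112 112 110 108 105 100  90  67  51  45  40  36  37  35  43  55  74  92 104 110
190 113 113 110 111 110 111 110 106  93 100 109 112 113 109 109 111 111 111 109 107 102  98  92  81  62  48  41  38  36  38  41  57  73  93
191 112 112 111 112 111 111 107  92  98 104 110 107 101 103  96  9
[... 3013 characters left out ...]

213  92  90  92  91  91  93  93  93  94  93  92  89  85  84  81  78  76  75  75  72  84 113 165 172 156 156 173 177 173 166 147 105  68  26
214  94  90  95  92  91  92  93  93  92  94  94  90  89  87  86  84  84  85  85  86  93 116 157 175 173 174 179 177 171 159 130  89  51  31
215  94  93  92  92  92  93  92  94  92  92  91  92  93  94  93  90  84  91  91  94  99 111 140 175 180 179 178 173 164 149 111  82  48  46
216 107  96  91  94  93  92  93  91  93  91  93  94  94  98  93  93  92  94 101 113 115 120 144 176 182 180 178 169 159 135  92  62  48  45
217 110 106  95  91  92  92  92  91  93  93  94  96  94  98  95  94  95 100 116 120 121 134 171 180 180 180 177 169 153 118  86  55  49  52
```

The top image gives the sleeve mouth's centre at (212.0,201.1), which is world (0.561, 0.087). I'll carry the camera over it.

Emit:
apply_moves(steps=[-0.15,-0.4,0,0,0,0,40,-0.25,-0.65,0,0,0,0,40,-0.3,-0.8,0,0,0,0,40,-0.3,-0.8,0,0,0,0,40,-0.3,-0.8,0,0,0,0,40,-0.3,-0.8,0,0,0,0,40,-0.3,-0.8,0,0,0,0,40,-0.3,-0.8,0,0,0,0,40,-0.3,-0.8,0,0,0,0,40,-0.3,-0.8,0,0,0,0,40,-0.3,-0.8,0,0,0,0,40,-0.3,-0.7,0,0,0,0,40])

```text
t: 24.83
tool_pos: [0.5658, 0.0587, 0.2304]
orientation: [-3.131, 0.258, 0.001]
force: [-0.2, 0.3, -1.9]
opening: 0.0497
gripper_force: 30.0
```

Emit:
apply_moves(steps=[-0.25,-0.5,0,0,0,0,40,-0.16,-0.29,0,0,0,0,40,0,0,0,0,0,0,40,0,0,0,0,0,0,40])

```text
t: 25.17
tool_pos: [0.5584, 0.0819, 0.2308]
orientation: [3.131, -0.257, -0.0]
force: [-0.3, -0.7, -1.3]
opening: 0.0493
gripper_force: 30.0
```

Run:
```python
from h import *
go(.5607,.0872,None,-1.74);print(robot.read_state()["wrist_torque"])
p=robot.read_state()["tool_pos"]
# barrel end, centre (true)
e=p+[0,0,.2026-.2329];print("barrel end pred",proj("side",e).round(1),"collar",proj("side",(.5607,.0872,.168)).round(1))
im=eyes.read_camera("side").mean(2).astype(int)
for r in range(192,242): print(r,"".join("%3d"%(im[r,c]//2) for c in range(208,246)))
```

```text
tcp [0.5584 0.0819 0.2308] yaw_y -1.7346 tilt [-0. -0. -1.] F [-0.3 -0.7 -1.3] op 0.0493 t 25.1667 q6 1.79
tool shift units [ 0.05 -0.19 -0.  ] turn units 0.05
[-0.01965823  0.18681268  0.02066468]
barrel end pred [228.6 219.1] collar [227.4 228.3]
192  19 19 20 19 19 19 20 19 18 16 18 20 26 28 22 16 13 12 12 12 12 11 11 10  9  9  8 11 16 30 48 67 77 77 74 70 65 61
193  20 20 19 20 19 19 19 19 18 18 17 21 24 23 21 17 16 14 13 13 12 12 10 10  8  9  9 11 17 30 51 72 82 83 81 79 77 73
194  20 19 19 20 19 20 19 19 19 18 18 19 20 20 21 20 17 16 16 14 14 11 10 10  8  9  8 10 18 33 56 76 84 86 85 85 84 80
195  19 19 19 19 20 20 20 19 18 19 18 17 18 22 25 26 24 19 17 16 14 12 10  9  8  9  8 10 20 40 63 79 85 87 87 87 87 85
196  19 19 20 19 20 21 21 20 19 19 18 18 19 23 28 32 31 25 19 15 15 12 12  9  9  6  9 11 24 48 71 83 87 87 87 87 87 86
197  20 20 19 20 21 24 25 22 20 19 18 18 19 24 30 34 35 30 21 16 14 12 10  9  7  8  9 12 27 53 76 86 88 88 87 88 87 86
198  23 21 20 20 24 26 28 24 21 19 18 17 21 25 30 32 33 29 23 17 14 12 11 10  8  9  9 14 30 56 77 87 89 88 88 87 86 86
199  24 21 20 20 2
[... 4398 characters left out ...]
 12 18 27 35 40 41 44 47 48 49 49 48 46 45 41 39 38 38 37 38 38 39 38 38 37 36 34 36 46 53 57 63 70 78 85
237  22 19 18 21 29 39 45 44 39 39 42 45 47 47 48 48 46 42 39 38 38 38 38 38 38 38 38 36 35 33 35 45 52 56 58 61 68 76
238  35 34 33 35 41 49 52 48 39 35 37 41 43 45 46 46 45 41 39 38 38 39 38 38 38 37 37 35 33 32 36 45 52 55 57 57 59 65
239  47 46 46 47 51 55 55 50 40 32 33 37 39 41 42 44 43 40 39 39 38 39 39 38 38 37 36 34 31 32 37 45 52 55 57 58 57 58
240  54 53 52 54 56 57 55 51 42 34 31 34 36 38 39 41 41 39 39 39 39 39 39 38 38 36 34 32 32 35 38 45 50 54 57 58 58 57
241  54 55 55 57 58 58 55 52 44 38 34 33 35 36 37 38 39 39 38 38 39 39 38 37 35 33 32 33 35 37 38 44 49 53 56 58 58 58
```

The barrel in the hand has its centre at column 227.5 and the collar centre is at 226.0, both about 1.2 px left of prediction, so the model is consistent. I'll correct by 6 mm and lower.

Emit:
apply_moves(steps=[0.05,-0.18,0,0,0,0,40,0,0,0,0,0,0,40,0,0,0.4,0,0,0,40,0,0,0.4,0,0,0,40,0,0,0.3,0,0,0,40,0,0,0.2,0,0,0,40,0,0,0,0,0,0,40,0,0,0,0,0,0,40])

```text
t: 25.88
tool_pos: [0.5606, 0.0867, 0.1912]
orientation: [3.131, -0.259, -0.002]
force: [0.2, -0.2, -2.4]
opening: 0.0494
gripper_force: 30.0
```

Run:
```python
from h import *
go(.5607,.0872,.1583,-1.74);print(robot.read_state()["wrist_torque"])
```

```text
tcp [0.5606 0.0867 0.1912] yaw_y -1.7359 tilt [-0.002 -0.    -1.   ] F [ 0.2 -0.2 -2.4] op 0.0494 t 25.8833 q6 1.8
tool shift units [ 0.   -0.02  1.1 ] turn units 0.04
[-0.03317336  0.15873876 -0.10107439]
```

The barrel end is 5 mm into the mouth without contact force. I'll continue in small steps.

Emit:
apply_moves(steps=[0,0,0.15,0,0,0,40,0,0,0.15,0,0,0,40,0,0,0,0,0,0,40])

```text
t: 26.13
tool_pos: [0.5608, 0.0878, 0.1829]
orientation: [-3.129, 0.258, 0.001]
force: [-1.6, 5.1, -0.2]
opening: 0.0495
gripper_force: 30.0
```

Emit:
apply_moves(steps=[0,0,0.2,0,0,0,40,0,0,0.2,0,0,0,40,0,0,0.15,0,0,0,40,0,0,0,0,0,0,40])

```text
t: 26.47
tool_pos: [0.5606, 0.0878, 0.1657]
orientation: [-3.13, 0.258, 0.002]
force: [-1.7, 5.6, -4.7]
opening: 0.0496
gripper_force: 30.0
```

Emit:
apply_moves(steps=[0,-0.03,0.1,0,0,0,40,0,0,0.1,0,0,0,40,0,0,0,0,0,0,40])

```text
t: 26.72
tool_pos: [0.5608, 0.088, 0.1599]
orientation: [-3.131, 0.258, 0.001]
force: [-2.3, 3.8, -3.1]
opening: 0.0497
gripper_force: 30.0
```

Emit:
apply_moves(steps=[0,0,0.07,0,0,0,40,0,0,0.07,0,0,0,40,0,0,0,0,0,0,40])

```text
t: 26.97
tool_pos: [0.5611, 0.088, 0.1583]
orientation: [-3.13, 0.258, -0.001]
force: [-10.1, 4.2, 13.2]
opening: 0.0497
gripper_force: 30.0
```

The camera's shoulder landed at 0.1583, exactly the predicted height, which also confirms the sleeve is home. Now I'll release slowly and rise.

Emit:
apply_moves(steps=[0,0,-0.05,0,0,0,50,0,0,0,0,0,0,58,0,0,0,0,0,0,70,0,0,0,0,0,0,90,0,0,0,0,0,0,90,0,0,0,0,0,0,90,0,0,0,0,0,0,90,0,0,0,0,0,0,90])

```text
t: 27.63
tool_pos: [0.5613, 0.0876, 0.1578]
orientation: [3.131, -0.259, 0.0]
force: [0.5, -0.3, 0.4]
opening: 0.0827
gripper_force: 0.0
```

Emit:
apply_moves(steps=[0,0,-0.3,0,0,0,90,0,0,-0.5,0,0,0,90,0,0,-0.8,0,0,0,90,0,0,-0.8,0,0,0,90,0,0,-0.6,0,0,0,90,0,-0.7,0,0,0,0,50,0,-0.9,0,0,0,0,0,0,-0.9,0,0,0,0,0,0,-0.9,0,0,0,0,0,0,-0.9,0,0,0,0,0,0,-0.9,0,0,0,0,0,0,0,0,0,0,0,0])

```text
t: 28.63
tool_pos: [0.5866, 0.2461, 0.2481]
orientation: [-3.13, 0.253, 0.0]
force: [0.2, -0.9, -0.3]
opening: 0.0419
gripper_force: 0.0
```

Run:
```python
from h import *
go(.61,.225,.055,-.368)
a=np.array([.561,.0878]);
hx=np.array([np.cos(-.368),np.sin(-.368)]);hy=np.array([-hx[1],hx[0]])
for o in (.094,.107,.114): print("knob end",a+hy*o-.005*hx)
for n in C:
  for t in("camera_grip","rod_knob"):print(n,t,[(np.round(d["xy"],1).tolist(),round(d["conf"],2)) for d in eyes.place_of(n,t)][:4])
  print(n,"pred cam grip",proj(n,(.561,.0878,.199)).round(1),"knob out",proj(n,[*(a+hy*.110-.005*hx),.078]).round(1))
```

```text
tcp [0.5866 0.2461 0.2481] yaw_y -1.7322 tilt [ 0.     0.002 -1.   ] F [ 0.2 -0.9 -0.3] op 0.0419 t 28.6333 q6 2.05
tool shift units [0.88 0.58 6.44] turn units -13.03
knob end [0.59015126 0.17730533]
knob end [0.59482801 0.18943496]
knob end [0.59734626 0.1959663 ]
side camera_grip [([224.6, 196.7], 0.85)]
side rod_knob [([200.3, 276.2], 0.5)]
side pred cam grip [226.7 221. ] knob out [200.  277.8]
top camera_grip [([315.9, 150.6], 0.69), ([325.7, 175.3], 0.38)]
top rod_knob [([308.2, 214.5], 0.66), ([179.7, 189.9], 0.44)]
top pred cam grip [210.6 199.9] knob out [181.8 192.2]
```

Run:
```python
from h import *
im=eyes.read_camera("side").mean(2).astype(int)
for r in range(180,246,2): print(r,"".join("%x"%min(15,im[r,c]//14) for c in range(185,265)))
for z in(.168,.2,.23,.27): print(z,proj("side",(.561,.0878,z)).round(1))
print(proj("side",robot.read_state()["tool_pos"]+[0,0,.0248]))
```

```text
180 44444444433344689bcddddddccbcbba988777777875333333333333344455566555444444444322
182 444444444322222234678abccdccbbbbbbbaa9988886433333333333333334445555655555554443
184 44444444432222222222234689aabbbbcccccbbbbba9865544333333333333333344455566666655
186 44444444322222222222222233456789abcccccdddddcb9877655433333333333333333344556666
188 4444444332222222222222222222223458bcddddddddddcbbaa98776544333333333333333334455
190 44544433222222222222222222222222248cddddddddddddddcccbba987655443333333333333333
192 55444332222222222222222222222222237bddddddddddddddddddcccbaa98876554333333333333
194 444332222332222222222222222222122369cdddddddddddddddddddddddcbbba987655443333333
196 43322222355554322222222222222223468bcdddddddddddddddddddddddddddcccba98876554433
198 3222211257777754322111122112123458bdddddddddddddddddddddddddddddddddcccbba988765
200 222211135789a963222223343322345568bdddddddddddddddddddddddddddddddddddddddccbaa9
202 2111111368a98532124688765433345557acddddddddddddddddddddddddddddddddddddddddddcc
204 1111123579864222369cccb96433445567acddccbbcccddddddddddddddddddddddddddddddd
[... 1108 characters left out ...]
d
232 444556656788888885311111111125676532211111111223344567acddddddeedddddededddddddd
234 34556678778888888753111111112456655444333333344445555679bcddddeeddeeeddeeedddddd
236 2334688888888888887643221112456666655444444444555555557899acdddeeeeddddedddddddd
238 222368899988888888887665555678765555555555556555555555788889abcddeddddddddddddde
240 22234788888888888889888888888876545555566666665555555667889999acdddddddddeeedddd
242 22223688888888888888888888999887655555555555555555556667889999acddddddddddeedddd
244 2222257898888888888888889999888766666655555556666666666778999abddddddddddddddddd
0.168 [227.2 228.5]
0.2 [226.7 220.8]
0.23 [226.1 213.2]
0.27 [225.4 202.4]
[184.82377675 253.44285757]
```

In the side view the camera sits seated in the sleeve: black body in columns 215–236, top face at row 213 as predicted for 0.230. Next is the light rod: turn the hand, then tilt it so that the body stays clear of the camera and eyepieces.

Emit:
apply_moves(steps=[0,0,0,0,0,-0.7,0,0,0,0,0,0,-1,0,0,0,0,0,0,-1,0,0,0,0,0,0,-1,0,0,0,0,0,0,-1,0,0,0,0,0,0,-1,0,0,0,0,0,0,-1,0,0,0,0,0,0,-1,0,0,0,0,0,0,-1,0,0,0,0,0,0,-1,0,0,0,0,0,0,0,0])

```text
t: 29.8
tool_pos: [0.5871, 0.2404, 0.2482]
orientation: [2.859, 1.301, 0.001]
force: [-0.3, 0.9, -0.3]
opening: 0.0003
gripper_force: 0.0
```

Emit:
apply_moves(steps=[0,0,0,0,-0.8,0,0,0,0,0,0,-0.8,0,0,0,0,0,0,-0.8,0,0,0,0,0,0,-0.6,0,0,0,0,0,0,0,0,0,0,0,0,0,0,0,0])

```text
t: 30.3
tool_pos: [0.587, 0.2415, 0.2458]
orientation: [2.717, 1.228, -0.432]
force: [0.2, -0.4, 1.0]
opening: 0.0005
gripper_force: 0.0
```

```bash
cat >> h.py <<'E'
def tip(yh,z,xh=-.005):
    s=robot.read_state();R=Ro.from_rotvec(s["orientation"]).as_matrix();p=s["tool_pos"];t=p-.0248*R[:,2]
    hx=np.array([np.cos(-.368),np.sin(-.368)]);hy=np.array([-hx[1],hx[0]]);a=np.array([.561,.0878])
    print("tip head xy",((t[:2]-a)@hx).round(4),((t[:2]-a)@hy).round(4),"z",t[2].round(4),"F",np.round(s["force"],1),"op",round(s["opening"],3),"t",s["t"],"q",np.round(s["q"],2))
    g=np.array([*(a+hy*yh+hx*xh),z])
    print("shift",(R.T@(g-t)/.03).round(2)," -hy per 3mm",(R.T@np.array([*(-hy*.003),0])/.03).round(3),"z axis",R[:,2].round(3),"y",R[:,1].round(3))
E
python3 -c "
from h import *
tip(.15,.074)"
```

```text
tip head xy -0.0284 0.16 z 0.2694 F [ 0.2 -0.4  1. ] op 0.0 t 30.3 q [ 0.4   0.54  0.93 -0.15  1.95  1.08]
shift [1.98 0.85 6.2 ]  -hy per 3mm [-0.089  0.035  0.029] z axis [-0.205 -0.232 -0.951] y [ 0.75  -0.661 -0.001]
```

Emit:
apply_moves(steps=[0.4,0.1,0.6,0,0,0,0,0.4,0.15,0.8,0,0,0,0,0.4,0.2,0.8,0,0,0,0,0.4,0.2,0.8,0,0,0,0,0.38,0.2,0.8,0,0,0,0,0,0,0.8,0,0,0,0,0,0,0.8,0,0,0,0,0,0,0.8,0,0,0,0,0,0,0,0,0,0,0,0,0,0,0,0,0,0])

```text
t: 31.13
tool_pos: [0.6047, 0.223, 0.0532]
orientation: [2.718, 1.227, -0.43]
force: [-0.1, -0.2, 0.0]
opening: 0.0008
gripper_force: 0.0
```

Run:
```python
from h import *
tip(.118,.076)
s=robot.read_state();R=Ro.from_rotvec(s["orientation"]).as_matrix();t=s["tool_pos"]-.0248*R[:,2]
print("tip px",proj("side",t).round(1))
im=eyes.read_camera("side").mean(2).astype(int)
for r in range(250,300): print(r,"".join("%x"%min(15,im[r,c]//12) for c in range(165,235)))
```

```text
tip head xy -0.0052 0.149 z 0.0768 F [-0.1 -0.2  0. ] op 0.001 t 31.1333 q [ 0.36  0.66  1.12 -0.14  1.64  1.1 ]
shift [-0.91  0.36  0.32]  -hy per 3mm [-0.089  0.035  0.029] z axis [-0.204 -0.231 -0.951] y [ 0.75  -0.661 -0.   ]
tip px [188.7 289.1]
250 55565565555555555655555565555555555555655555555655566655666677789aabcd
251 65655655655555555556555555556555555556556555565666666666677899aabbcddd
252 55555555555555555556655565655566565566555556666666777777899abbccccdddd
253 5555555555556555555555655555565565566665556666667899aa999aabbccccccccc
254 55555555555555565555655555666666666666665566666789abcccbaaaabbbbbbcccc
255 55555555555566565656666666666666777787765566666789abccdccbbbbbbbbbcccc
256 555565555555555666666667677777888889998866666677789abcccccccbbbccccccc
257 6555555555555555666777888889999999999999865666677789aabccccccccccccccc
258 555555555555555567888999999999999999999986555667778899abbbcccccccccccc
259 5555555554433334689999999999999999999999864445678899889abbbccccccccccc
260 4433334543322223579999999999999999999999864345689aba9889aabbbccccccccc
261 33222245432222224689
[... 2200 characters left out ...]
99999999988777777789aaaab
291 6543223356788987642222222223589999999999999999999999998877777778888899
292 5322235678999997642222222222468999999999999999999999998877777777777788
293 3222357899999986432222222222357899999999999999999999998887778887777777
294 2222468999998764322222222222245789999999999999999999988888878888777777
295 2223479999986543222222223322224678999999999999999999888888888998887777
296 322347999876432222222222332222246789999999999a999998888899999999888778
297 4323468986543222223222223322222356789999999999999998888999999999998888
298 6422467765322222222222223322222345678999999999999888889999999999999888
299 7532355543222222332333323222223356678999999999988888899999999999999988
```

The dark knob is at side (200.5,276) with the closed fingertips just outside at about (190,288). Now I'll slide inwards along the rod.

Emit:
apply_moves(steps=[-0.3,0.12,0.1,0,0,0,0,-0.3,0.12,0.1,0,0,0,0,-0.2,0.08,0.06,0,0,0,0,0,0,0,0,0,0,0])

```text
t: 31.52
tool_pos: [0.5975, 0.1983, 0.0554]
orientation: [2.717, 1.228, -0.424]
force: [1.1, 0.3, 0.1]
opening: 0.0006
gripper_force: 0.0
```

Emit:
apply_moves(steps=[-0.15,0.06,0.05,0,0,0,0,-0.15,0.06,0.05,0,0,0,0,0,0,0,0,0,0,0])

```text
t: 31.77
tool_pos: [0.5931, 0.1892, 0.0535]
orientation: [2.716, 1.23, -0.427]
force: [2.3, 2.0, 2.5]
opening: 0.0006
gripper_force: 1.2
```

```bash
python3 -c "
from h import *
tip(.1,.076)"
```

```text
tip head xy -0.0039 0.1134 z 0.0771 F [2.3 2.  2.5] op 0.001 t 31.7667 q [ 0.33  0.59  1.21 -0.16  1.61  1.06]
shift [-0.4   0.12  0.17]  -hy per 3mm [-0.089  0.034  0.029] z axis [-0.202 -0.232 -0.952] y [ 0.752 -0.659  0.001]
```

Emit:
apply_moves(steps=[-0.15,0.06,0.05,0,0,0,0,-0.1,0.04,0.03,0,0,0,0,0,0,0,0,0,0,0])

```text
t: 32.02
tool_pos: [0.5897, 0.1815, 0.0528]
orientation: [2.716, 1.231, -0.429]
force: [2.6, 4.0, 3.2]
opening: 0.0003
gripper_force: 2.0
```

Emit:
apply_moves(steps=[-0.1,0.04,0.03,0,0,0,0,0,0,0,0,0,0,0])

```text
t: 32.18
tool_pos: [0.5896, 0.181, 0.0531]
orientation: [2.719, 1.234, -0.422]
force: [5.5, 13.1, 1.2]
opening: 0.0004
gripper_force: 7.2
```

```bash
python3 -c "
from h import *
tip(.1,.076)"
```

```text
tip head xy -0.0043 0.1043 z 0.0767 F [ 5.5 13.1  1.2] op 0.0 t 32.1833 q [ 0.32  0.57  1.24 -0.15  1.6   1.05]
shift [-0.13  0.03  0.06]  -hy per 3mm [-0.09   0.034  0.028] z axis [-0.2   -0.228 -0.953] y [ 0.753 -0.658 -0.001]
```

Emit:
apply_moves(steps=[-0.08,0.03,0.025,0,0,0,0,0,0,0,0,0,0,0])

```text
t: 32.35
tool_pos: [0.5894, 0.1807, 0.0532]
orientation: [2.72, 1.237, -0.417]
force: [8.6, 21.6, -0.7]
opening: 0.0008
gripper_force: 11.4
```

```bash
python3 -c "
from h import *
tip(.1,.076)"
```

```text
tip head xy -0.0043 0.1039 z 0.0768 F [ 8.6 21.6 -0.7] op 0.001 t 32.35 q [ 0.31  0.56  1.25 -0.15  1.59  1.05]
shift [-0.11  0.02  0.07]  -hy per 3mm [-0.09   0.034  0.028] z axis [-0.198 -0.225 -0.954] y [ 0.753 -0.658 -0.001]
```

The rod is at its hard stop: 22 N with no further travel. I'll back off outwards and up, then check.

Emit:
apply_moves(steps=[0.4,-0.15,-0.12,0,0,0,0,0.7,-0.3,-0.2,0,0,0,0,0.7,-0.3,-0.2,0,0,0,0,0.7,-0.3,-0.2,0,0,0,0,0.3,0,-0.8,0,0,0,0,0.3,0,-0.8,0,0,0,0,0.3,0,-0.8,0,0,0,0,0.6,0,-0.6,0,0,0,0,0.6,0,0,0,0,0,0,0,0,0,0,0,0,0])

```text
t: 33.18
tool_pos: [0.673, 0.3223, 0.1132]
orientation: [2.714, 1.232, -0.434]
force: [-1.2, -0.6, -1.9]
opening: 0.0004
gripper_force: 0.0
```

Run:
```python
from h import *
tip(.1,.076)
a=np.array([.561,.0878]);hx=np.array([np.cos(-.368),np.sin(-.368)]);hy=np.array([-hx[1],hx[0]])
for n in C:
  print(n,"knob",[(np.round(d["xy"],1).tolist(),round(d["conf"],2)) for d in eyes.place_of(n,"rod_knob")][:3],"in pred",proj(n,[*(a+hy*.094-.005*hx),.078]).round(1),"grip",[(np.round(d["xy"],1).tolist(),round(d["conf"],2)) for d in eyes.place_of(n,"camera_grip")][:4],proj(n,(.561,.0878,.199)).round(1))
im=eyes.read_camera("side").mean(2).astype(int)
for r in range(204,290,2): print(r,"".join("%x"%min(15,im[r,c]//12) for c in range(185,250)))
```

```text
tip head xy 0.0228 0.2664 z 0.1368 F [-1.2 -0.6 -1.9] op 0.0 t 33.1833 q [ 0.44  0.97  0.54 -0.13  1.92  1.14]
shift [-4.62  1.04  3.65]  -hy per 3mm [-0.089  0.034  0.029] z axis [-0.206 -0.234 -0.95 ] y [ 0.753 -0.659 -0.001]
side knob [([190.8, 197.6], 0.75), ([197.6, 276.5], 0.52)] in pred [204.6 273.5] grip [([210.8, 154.6], 0.73), ([228.4, 141.8], 0.61)] [226.7 221. ]
top knob [([308.2, 214.5], 0.66), ([179.7, 189.9], 0.44)] in pred [186.5 194.2] grip [([315.9, 150.6], 0.69), ([325.7, 175.3], 0.38)] [210.6 199.9]
204 aaaaaaaaaaaaaaaaaaaaaaaaaaaaaaaaaaaaaaaaaaaaaaaaaaaaaaaaaaaaaaaaa
206 aaaaaaaaaaaaaaaaaaaaaaaaaaaaaaaaaaaaaaaaaaaaaaaaaaaaaaaaaaaaaaaaa
208 aaaaaaaaaaaaaaaaaaaaaaaaaaaaaaaaaaaaaaaaaaaaaaaaaaaaaaaaaaaaaaaaa
210 aaaaaaaaaaaaaaaaaaaaaaaaaaaaaaaaaaaaaaaaaaaaaaaaaaaaaaaaaaaaaaaaa
212 aaaaaaaaaaaaaaaaaaaaaaaaaaaaaaaaaaaaaaaaaaaaaaaaaaaaaaaaaaaaaaaaa
214 aaaaaaaaaaaaaaaaaaaaaaaaaaaaaaaaaaaaaaaaaaaaaaaaaaaaaaaaaaaaaaaaa
216 aaaaaaaaaaaaaaaaaaaaaaaaaaaaaaaaaaaaaaaaaaaaaaaaaaaaaaaaaaaaaaaaa
218 aaaaaaaaaaaaaaaaaaaaaaaaaaaaaaaaaaaaaaaaaaaaaaaaaaaaaaaaaaaaaaaaa
220 9a99aaaaaaa
[... 1734 characters left out ...]

270 cccb9999999999997521112344432222222334566666777788acdddba999aaaaa
272 cbba99aaa9999999753111112222222222222234456666778acddcb9899aaaa97
274 9999abcddcddcba9986422333333323222222223334566779bdddb98899999864
276 889acdeeeeeeedca998876777543322222222222222345679bddca87888887642
278 899acdeeeeeeeeeca99999999865332222222222222234568acdc987777776421
280 9abcdeeeeeeeeeedb999999999986543332222222222234579bca876666765321
282 cddeeeeeeeeeeeedba99999999999876544333222322233357998777776665422
284 eeeeeeeeeeeeeeeedca9999999999998877655554444566666777777777888863
286 eeeeeeeeeeeeeeeeedcbaa9999999999988777777778abbbbbbaaa999abbbbba8
288 eeeeeeeeeeeeeeeeeeedddca99999999998877777778acccccccccccccccccccc
```

The knob is now at about side (206,271.5), matching the fully-in prediction. The arm blocks the side view of the camera, so I'll check it from the top view.

Run:
```python
from h import *
s=robot.read_state();print(s["force"],s["t"],proj("top",(.561,.0878,.23)).round(1),proj("top",(.561,.0878,.168)).round(1))
im=eyes.read_camera("top").mean(2).astype(int)
for r in range(178,222): print(r,"".join("%x"%min(15,im[r,c]//12) for c in range(170,240)))
```

```text
[ 0.16796312 -0.2355801  -0.21103135] 33.4333 [209.4 198.6] [211.8 201. ]
178 9999999999999999adddd9988999999999999999898989889988988999988999872111
179 99999999999aaabddeeeda999aca999999899999999999889899999899888898762111
180 9999999999bddddeeeeeddcaaddddc9999999899989999988999999899888888762111
181 999999999adddeeeeeeeededdeeddd9999999999999999998999898888888898783111
182 999999999addddeeedeeeeeeeeeddc9999999999999998899899889889988888894111
183 999999999addddeedddeedeeeeeddb99999999999999988899999998888889988a5111
184 999999999adeeeeeddddedddeeeeddc999998899999998889988898889888898786211
185 9999999999bdeeeeeeeeedddedeedda999998888899998989988998998889998789621
186 9999999999adeeeeeeeeededeedddc999999878888888888888889998888889988ba63
187 8999999999aeeeeeeeeedddddeeeda99998888888877555455557888898888999abba8
188 9999999999adeeeeeeeeeededeeec99999878898888875433333445788999999acdccb
189 89999999999bdeeeedeeeeeedddda98998778887778888754323323467899999addedc
190 99999999999addeeedddeededcaa99998877544333457888765332233457898acddeed
191 99999989999adddddc9adddda9999999875322111112468
[... 1573 characters left out ...]
89abdeddeedca631111138ded
213 9999899999999999998777779bccccccccccccdcccbbbbddeecceeedb8521111138eee
214 999999999999999999988778abcccccccccccccdddddddeedeeeeedca742211125aeee
215 999999999999999999998778abcccccccccccccccccdddddeeeeeedc8643332138deee
216 999999999999999998877777899bcccccccccccccccddeeeeeeeeddb753333347beeee
217 999999999999999998777777889acccccccccccccccdeeeeeeeeedc964444346bdeeee
218 9999999999999999977777788889aacccccccccccdcdeeeeeeeeedb864444459deeeee
219 999999999999999999abaaa9999999bcccccccccdeeeeeeeeeeeeda75444459deeeeee
220 9999999999999999abccccccba99999bcccccddddeeeeeeeeeeedb85444458deeeeeee
221 9999999999999999bbbcccccccba999accccdeeeeeeeeeeeeeedda7444457beeeeeeee
```

The black camera disc is centred at about (210,199), as predicted for a seated upright camera. The knob is at (189,195) against the housing and nothing is touching. I'll hand in.

```bash
python3 -c "
from plant import robot
print(robot.close_job())"
```

```text
the job is handed in; nothing more can be done
None
```

The job is handed in: I pressed the sleeve down to a hard stop at rim height, set the eyepiece camera fully down in it upright, and pushed the light rod in to its stop; the hand-in returned no verdict.

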